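# Lock the router spindle off and put the setting block away

## Task

The cutter height is set, but the spindle is still switched to run. First lock the spindle off: lift the red collar of the locking toggle on the control console, flip the lever down to the red OFF end and let the collar drop back into its notch. Only then take the blue-capped setting block off the router's bed and set it down (do not drop it) standing in its own blue pocket of the rack, leaving everything else as it is.

Things in the scene. Friction and masses are not known exactly. Their poses are not given: they have to be found in the camera images.
- console: Spindle control console: grey and blue wedge-shaped box, 155 mm deep (x), 220 mm wide (y), 124 mm high at the back; origin at the centre of its underside, front to -x. Its panel slopes up at 32 degrees from the front. On it, besides the toggle, fixed: a red emergency-stop mushroom (36 mm dia., 25 mm high) 70 mm left of the toggle and a knob (32 mm dia., 20 mm high) 68 mm right of it.
- toggle_pivot (a point): Hinge point of the locking toggle, in the surface of the console's sloped panel. Axes are the panel's: z straight out of the panel (32 degrees from vertical, leaning to the operator), x up the slope (towards the green RUN dot; the red OFF dot is down the slope), y to the operator's left along the panel, the hinge's axis.
- visor_edge (a point): Middle of the free edge of the clear visor, a fixed 4 mm sheet 206 mm wide (y) that stands straight out of the panel, 68 mm up the slope from the pivot, to 115 mm above the panel. Axes as toggle_pivot. It hangs over the toggle, so a gripper that points straight down hits it: tilt the tool about as the panel's z, 25 degrees or more, back towards the operator.
- toggle_lever (a joint): Angle of the toggle's lever, rad. 0: RUN, it leans 16 degrees (0.279 rad) from the panel's z up the slope; 0.559: OFF, it leans 16 degrees down the slope. An 8 mm rod with a black tip 13 mm wide, ending 78 mm from the pivot; stays where left (friction 0.03 N m). With the collar down, its cross pin sits in a notch between steel cheeks (0.06 rad play) and the lever cannot flip.
- toggle_collar (a joint): How far the red collar is pulled up along the lever, m: 0 down in a notch, 0.009 fully up. From about 0.0055 upwards its pin clears the hump between the two notches. A spring pulls it down, 5 N when down and 8 N when fully up; let go over a notch, it snaps down.
- collar_grip (a point): Centre of the red collar: ribbed sleeve 18 mm in diameter and 24 mm long round the lever, centred 47 mm from the pivot when down. z: along the lever, away from the pivot (pull this way); y: the hinge's axis, the best line for the fingers to close on. The steel cheeks and cross pin below it stand 24 mm out of the panel and 14 mm to either side: keep fingertips above them.
- block_blue_center (a point): Centre of the blue setting block: a steel block 20 mm (its x) by 34 mm (its y) by 56 mm high with a blue cap and blue band, 0.2 to 0.4 kg, standing upright on the router's bed. z: up. In its pocket its x lies along the pocket's x, either way round.
- router_bed (a point): Middle of the top of the router's bed, an aluminium plate 240 mm (x) by 440 mm (y), 75 mm above the bench. The blue gantry (355 mm wide, 315 mm high) stands at its +y end; the spindle motor begins at y +40 mm, cutter tip 71 mm above the bed; a clamped plate and clamps under 45 mm high lie from y -27 to +85 mm. Nothing on the router moves.
- tray_blue: The blue pocket of the rack, an open tray with a white label at its front. Origin at the centre of its underside; x across its short side (34 mm), y along its long side (48 mm), z up. Floor 4 mm, front and back walls (x) 9 mm, end walls (y) 18 mm above the origin; 28 mm (x) by 42 mm (y) inside. The rack strip carries four such pockets in a row along y, 53 mm apart, in any order.
- tray_red: The red pocket, same size; its block is away and it stays empty.
- block_yellow: Yellow setting block, 20 by 34 by 66 mm, standing in the yellow pocket; origin at the centre of its underside. Leave alone.
- block_green: Green setting block, 20 by 34 by 46 mm, standing in the green pocket; origin at the centre of its underside. Leave alone.
- collet_nut: Steel collet nut, 22 mm dia., 14 mm high, on the bench beyond the rack; origin at the centre of its underside. Leave alone.
- sanding_block: Dark red sanding block, 75 by 42 by 26 mm, on the bench; origin at the centre of its underside. Leave alone.
- marker: Grey and black marker pen, 130 mm long, 13 mm thick, lying on the router's bed beside the block; origin at its middle on the underside, x along it. Leave alone.
- wax_disc: Pale yellow wax disc, 56 mm dia., 10 mm thick, on the bench; origin at the centre of its underside. Leave alone.
- file_grip: Black file grip, 85 by 24 by 18 mm, on the bench; origin at the centre of its underside. Leave alone.
- socket: Steel socket, 23 mm dia., 30 mm high, standing on the bench; origin at the centre of its underside. Leave alone.

How it is judged (in metres and radians):
On the way, in this order (a step that is already met when the one before it is completed fails the run):
1. the toggle is flipped to OFF and its collar is down in the notch (value of joint toggle_lever above 0.45 rad and value of joint toggle_collar below 0.002 m), for 0.2 s.
2. the blue block stands in the blue pocket (horizontal distance between block_blue_center and tray_blue below 0.008 m and z of block_blue_center in the frame of tray_blue below 0.035 m and angle between block_blue_center's own z axis and vertical below 0.08 rad), for 0.1 s.
At the end, for the whole second after the job is handed in: The toggle lever is at OFF (over 0.45 rad) with its collar down in the notch (under 2 mm up); the blue block stands upright (within 0.08 rad) and still on the floor of the blue pocket (its centre under 35 mm above the tray's origin and within 8 mm of its middle) (all of step 1 and all of step 2 and linear speed of block_blue below 0.02 m/s); the robot touches nothing.
It fails at once if the blue block is moved (over 15 mm) while the spindle is not switched OFF (distance of block_blue_center from where it was at the start of the episode above 0.015 m and value of joint toggle_lever below 0.4 rad).
It fails at once if the blue block is dropped (falls free of the fingers faster than 0.45 m/s) (linear speed of block_blue above 0.45 m/s and contact force between the fingers and block_blue below 0.1 N).
It fails at once if the yellow or green block is disturbed (moved over 12 mm) (distance of any of block_yellow, block_green from where it was at the start of the episode above 0.012 m).
It fails at once if a thing lying about is pushed away (over 30 mm) (distance of any of collet_nut, sanding_block, marker, wax_disc, file_grip, socket from where it was at the start of the episode above 0.03 m).
It also fails if it takes over 54 s, if anything falls off the work surface, if the arm or the gripper's body presses on something with over 40 N, if the wrist force passes 120 N, or if a joint passes its speed limit or range.

## Robot

A 6-joint arm with a two-finger parallel gripper is mounted at the origin on the work surface. World frame = base frame: x ahead of the robot, y to its left, z up, the work surface at z = 0. Lengths are in mm, angles in rad, forces in N, time in s.
With the tool pointing down it reaches from about 350 to 875 mm from the base axis. Payload 4.2 kg.
Tool frame: the origin (TCP) lies at the very end of the fingers, on their centre line; the grasp point (between the pads) lies 19 mm behind it; z points along the fingers, y is the line along which they close (so a half turn about z gives the same grasp; the last joint's range is limited). The gripper opens to 85 mm and grips with 20 to 120 N. Pads are 22 mm wide; open, the fingers measure 114 mm over their backs; the gripper's body (76 mm by 85 mm) begins 54 mm behind the grasp point. The pads swing forward as they close: fully open they stand 13 mm farther back than shut.
Start: joints at [1.515, 0.385, 0.008, 0, -1.194, -0.259], TCP at [193.484, 594.275, 231.312] pointing down, gripper open.
Joint ranges: [-3.14, 3.14], [-1.21, 2.06], [-1.07, 1.41], [-3.16, 2.05], [-2.99, -0.16], [-3.1, 3.1]. Speed limits (rad/s): [2.79, 2.79, 3.14, 3.14, 3.14, 3.14].

## Interface

Orientations are given as a unit quaternion [x, y, z, w].
In Python, from bench import arm gives the robot as it stands.
- The arm moves only by the tool servo_tool, never from a script. Its argument "rows" is a list that holds one entry, the list of rows, each a list of 7 numbers: the finger opening in mm, from 0 to 85.4, then the shift along the tool's x, y, z in mm, then the turn, a rotation vector about the tool's x, y, z in rad. A call has 1 to 10 rows; each row is the pose to reach, as a shift and turn from the pose commanded when the call began, along the tool's axes at that moment; what a row does not reach only later rows make up. A row lasts 1/8 s, in which the tool goes at most 62.5 mm and 10.7 degrees, less where a joint would pass 70% of its speed; a pose out of reach is approached as far as the arm can. A call with a gripper value outside its range is refused whole. The fingers move at their own pace and stop on an object; the grip force is fixed at half the most. Time passes only in rows, so rows that repeat a pose let the fingers close. It gives the time, the measured TCP pose, the force, the opening and the grip force at its end, in the units of the state.
- arm.read_state(): the state, without advancing time (a new reading comes with each control period).
- arm.get_image(name): name is "scene" or "top" or "wrist"; returns the picture (480x640x3 uint8, red, green, blue); there is no depth.
- arm.camera_params(name): a dict with "intrinsics" (3x3 intrinsics, pixels), "D" ([k1, k2, p1, p2, k3] as OpenCV has them; the pictures are not rectified), "R" (3x3) and "t" (3): a world point X has camera coordinates R X + t. Camera axes: x right, y down, z forward; pixel columns grow to the right and rows downward; lengths in mm; the calibration is good to about 2 mm. A picture is of the moment at which its call begins: read the wrist's pose just before it. camera_params takes no time and is no camera call; for the wrist camera it gives the pose at the moment of the call.
- arm.job_done(): hands the job in; it is judged then, once.
The state is a dict: "clock": time; "joints": joint angles; "joint_vel": joint speeds; "joint_efforts": joint torques, N m; "position": TCP position; "ee_rot": TCP orientation; "contact_force": force on the tool from outside, world axes, zero at the start; "wrist_torque": the same for the moment, N m; "gripper_width": finger opening in mm; "grasp_force": force on a finger pad.
Only numpy, scipy, OpenCV 4.12 (cv2) and the standard library are available. Lean on these libraries where they do the work, as an engineer would, in place of code of your own. Each camera call takes 0.05 s, during which the arm holds its last target. There are 200 camera calls.

## Working session

There is one attempt and no reset: what is moved stays moved. The work goes in short steps, Python scripts to look and compute and a tool call to move; the robot and the scene stay as the last step left them, time stands still between calls to the robot, and variables do not carry over. Pictures are saved under pics/ and viewed, at most 10 in all, crops included, and the job is handed in when it is done.

Besides the shell and the picture viewer there is one more tool, called by a JSON object that holds its "op" and its "data". servo_tool: Moves the arm, as the interface text tells. Its arguments: {"type":"object","properties":{"rows":{"type":"array"}},"required":["rows"]}

```bash
mkdir -p pics; ls; python3 - <<'E'
from bench import arm
import cv2,json
print(arm.read_state())
for n in ("scene","top"):
    im=arm.get_image(n); cv2.imwrite(f"pics/{n}0.png",im[:,:,::-1]); p=arm.camera_params(n); print(n,p)
E
```

```text
pics
{'clock': 0.0, 'joints': array([ 1.51460486e+00,  3.85548874e-01,  6.60667392e-03, -5.14682870e-04,
       -1.19400444e+00, -2.58588998e-01]), 'joint_vel': array([ 0.00071961, -0.0009125 ,  0.00145657,  0.00046794, -0.0001383 ,
        0.00020126]), 'joint_efforts': array([-8.87214956e-04, -3.92293561e+01,  1.88409001e+01,  4.18623537e+00,
       -4.54081179e-03, -7.15202191e-07]), 'position': array([193.30743083, 593.72672878, 230.21640632]), 'ee_rot': array([ 9.87624219e-01, -1.56834908e-01, -1.29344395e-04,  1.09381911e-03]), 'contact_force': array([-0.51555879, -0.26944825, -0.04183242]), 'wrist_torque': array([-0.00212545,  0.00842437,  0.01295972]), 'grasp_force': 0.0, 'gripper_width': 85.33642145409716}
scene {'intrinsics': array([[579.6663723 ,   0.        , 321.87423211],
       [  0.        , 579.6663723 , 243.4491029 ],
       [  0.        ,   0.        ,   1.        ]]), 'D': array([0.05457939, 0.        , 0.        , 0.        , 0.        ]), 'R': array([[ 0.70390202,  0.71028964,  0.00325066],
       [ 0.47018588, -0.46251748, -0.75166669],
       [-0.53239758,  0.53062812, -0.65953515]]), 't': array([-441.9160087 , -116.62856855, 1532.16962626])}
top {'intrinsics': array([[571.65024994,   0.        , 329.99528113],
       [  0.        , 571.65024994, 239.20743205],
       [  0.        ,   0.        ,   1.        ]]), 'D': array([-0.07218915,  0.        ,  0.        ,  0.        ,  0.        ]), 'R': array([[-2.39778551e-02, -9.99710176e-01, -2.15094470e-03],
       [-9.92552317e-01,  2.40631131e-02, -1.19418863e-01],
       [ 1.19436011e-01, -7.28483038e-04, -9.92841633e-01]]), 't': array([  50.0206625 ,  590.57944754, 1263.97365239])}
```

View pics/scene0.png

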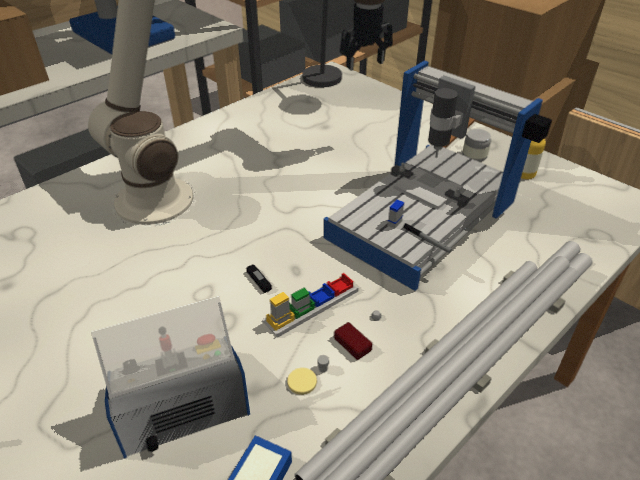

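View pics/top0.png

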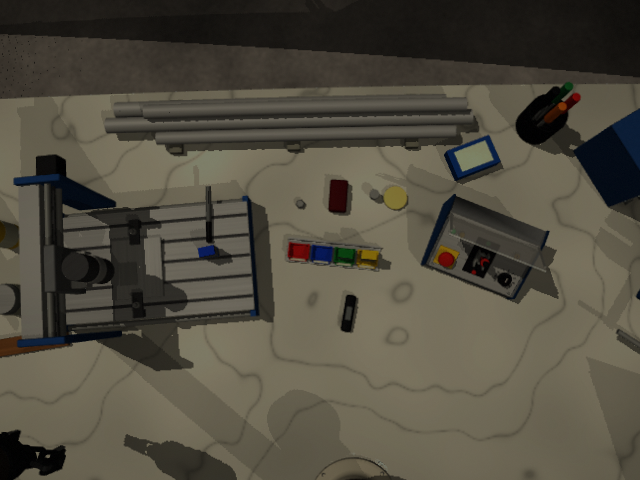

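```bash
python3 - <<'E'
import cv2
t=cv2.imread("pics/top0.png"); s=cv2.imread("pics/scene0.png")
f=lambda i,x,y,w,h,k:cv2.convertScaleAbs(cv2.resize(i[y:y+h,x:x+w],None,fx=k,fy=k,interpolation=cv2.INTER_CUBIC),alpha=1.5)
cv2.imwrite("pics/c1.png",f(t,420,195,132,108,5.5) if 0 else f(t,420,195,130,108,5))
a=f(t,180,235,204,40,3.9); b=f(s,90,290,160,90,4.9)
import numpy as np
a=f(t,184,232,200,45,4); b=f(s,90,295,160,85,5)
cv2.imwrite("pics/c2.png",np.vstack([a,b[:420]]))
E
```

```text
(no output)
```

View pics/c1.png

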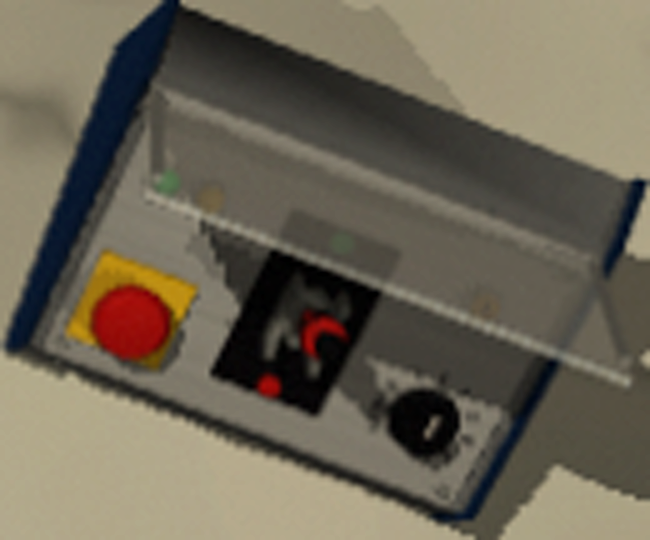

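View pics/c2.png

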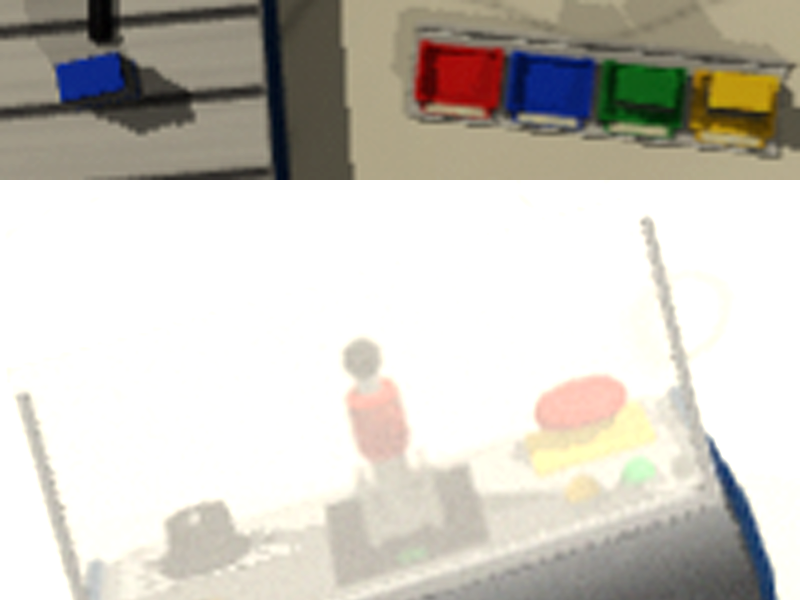

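```bash
cat > h.py <<'E'
import numpy as np,cv2
from bench import arm
from scipy.optimize import least_squares
from scipy.spatial.transform import Rotation as Ro
def proj(p,X):
    return cv2.projectPoints(np.atleast_2d(X).astype(float),cv2.Rodrigues(p["R"])[0],p["t"],p["intrinsics"],p["D"])[0][:,0]
def plane(p,uv,z):
    n=cv2.undistortPoints(np.array(uv,float).reshape(-1,1,2),p["intrinsics"],p["D"])[:,0]
    d=np.c_[n,np.ones(len(n))]@p["R"]; C=-p["R"].T@p["t"]
    return C+d*((z-C[2])/d[:,2])[:,None]
def panelR(yaw): # columns: panel x,y,z
    c,s=np.cos(np.radians(32)),np.sin(np.radians(32))
    return Ro.from_euler("z",yaw).as_matrix()@np.array([[c,0,-s],[0,1,0],[s,0,c]])
E
python3 - <<'E'
from h import *
T,S=arm.camera_params("top"),arm.camera_params("scene")
s16,c16=np.sin(.279),np.cos(.279)
P={"e":(0,70,25),"k":(0,-68,20),"vl":(68,103,115),"vr":(68,-103,115),"tip":(72*s16,0,72*c16),"col":(47*s16,0,47*c16),
   "run":None}
f=lambda x,y:((x+.5)/5-.5+420,(y+.5)/5-.5+195)
g=lambda x,y:((x+.5)/5-.5+90,(y-180+.5)/5-.5+295)
obs=[(T,"e",f(131,321)),(T,"k",f(428,420)),(T,"vl",f(148,194)),(T,"vr",f(628,381)),
(S,"e",g(582,402)),(S,"k",g(203,520)),(S,"vl",g(647,220)),(S,"vr",g(22,397)),(S,"tip",g(362,358)),(S,"col",g(379,418))]
def res(q):
    R=panelR(q[3]); return np.concatenate([proj(c,R@np.array(P[k],float)+q[:3])[0]-np.array(uv) for c,k,uv in obs])
r=least_squares(res,[450,-230,80,-.4],x_scale=[100,100,100,1],loss="soft_l1")
print("pivot",r.x.round(2)); print(res(r.x).reshape(-1,2).round(1).tolist())
h=lambda L:[((x+.5)/4-.5+184,(y+.5)/4-.5+232) for x,y in L]
b=plane(T,h([(58,63),(122,53),(127,90),(62,102)]),131)
print("block",b.mean(0),"edges",b.round(0).tolist(),np.arctan2(*(b[0]-b[1]+b[3]-b[2])[:2]))
w=plane(T,h([(460,79),(550,90),(642,98),(735,108)]),12); print("trays",w.round(1).tolist(), np.arctan2(*(w[0]-w[3])[:2]))
np.set_printoptions(precision=3,suppress=True)
st=arm.read_state(); W=arm.camera_params("wrist")
print(Ro.from_quat(st["ee_rot"]).as_matrix(), W["R"], -W["R"].T@W["t"]-st["position"])
E
```

```text
pivot [ 5.3433e+02 -2.8876e+02  6.8260e+01 -3.9000e-01]
[[1.6, -5.9], [1.3, -4.0], [-4.3, 3.5], [-3.4, 3.2], [0.7, 0.3], [-0.6, 3.0], [-0.2, -7.1], [-1.9, -6.9], [0.7, 0.7], [0.4, 0.4]]
block [561.66464311 296.26780492 131.        ] edges [[570.0, 314.0, 131.0], [574.0, 280.0, 131.0], [554.0, 278.0, 131.0], [549.0, 312.0, 131.0]] -0.14563311279245644
trays [[567.9, 108.9, 12.0], [560.3, 57.0, 12.0], [554.4, 4.1, 12.0], [547.3, -49.3, 12.0]] 0.1296861910254398
[[ 0.951 -0.31  -0.001]
 [-0.31  -0.951 -0.002]
 [ 0.     0.002 -1.   ]] [[-0.31  -0.951  0.002]
 [-0.911  0.298  0.284]
 [-0.271  0.086 -0.959]] [ 67.847 -23.868 141.99 ]
```

```bash
python3 - <<'E'
from h import *
T,S=arm.camera_params("top"),arm.camera_params("scene")
s16,c16=np.sin(.279),np.cos(.279)
P={"e":(0,70,25),"k":(0,-68,20),"vl":(68,103,115),"vr":(68,-103,115),"tip":(72*s16,0,72*c16),"col":(47*s16,0,47*c16)}
f=lambda x,y:((x+.5)/5-.5+420,(y+.5)/5-.5+195)
g=lambda x,y:((x+.5)/5-.5+90,(y-180+.5)/5-.5+295)
obs=[(T,"e",f(131,321)),(T,"k",f(428,420)),(T,"vl",f(148,194)),(T,"vr",f(628,381)),
(S,"e",g(582,402)),(S,"k",g(203,520)),(S,"vl",(220,299)),(S,"vr",(93,332)),(S,"tip",g(362,358)),(S,"col",g(379,418))]
def res(q,o=None):
    R=panelR(q[3]); return np.concatenate([proj(c,R@np.array(P[k],float)+q[:3])[0]-np.array(uv) for c,k,uv in (o or obs)])
for o in (obs,[x for x in obs if x[0] is T],[x for x in obs if x[0] is S]):
    r=least_squares(res,[450,-230,80,-.4],x_scale=[100,100,100,1],args=(o,))
    print("pivot",r.x.round(2)); print(res(r.x).reshape(-1,2).round(1).tolist())
s=cv2.imread("pics/scene0.png")
cv2.imwrite("pics/c3.png",cv2.resize(s[290:400,85:245],None,fx=5,fy=5,interpolation=cv2.INTER_CUBIC))
E
```

```text
pivot [ 5.3391e+02 -2.8946e+02  6.8290e+01 -4.1000e-01]
[[2.0, -6.1], [1.4, -3.5], [-3.7, 3.1], [-3.2, 4.0], [0.4, 0.7], [-1.1, 2.7], [-1.4, -2.9], [-1.6, -1.4], [0.3, 0.7], [0.0, 0.4]]
pivot [ 5.3183e+02 -2.8727e+02  8.3410e+01 -3.9000e-01]
[[2.4, -5.3], [2.8, -3.4], [-3.5, 4.0], [-1.2, 3.8], [-0.6, -6.4], [-2.4, -3.6], [-2.4, -11.1], [-3.3, -8.3], [-1.0, -6.3], [-1.2, -6.4]]
pivot [ 5.2138e+02 -2.8373e+02  5.2680e+01 -4.2000e-01]
[[-1.7, -0.2], [-3.2, 3.1], [-7.5, 9.5], [-8.8, 11.6], [0.2, 1.1], [-0.0, 1.6], [-1.9, -1.5], [0.3, -2.0], [0.9, 0.8], [0.5, 0.3]]
```

View pics/c3.png

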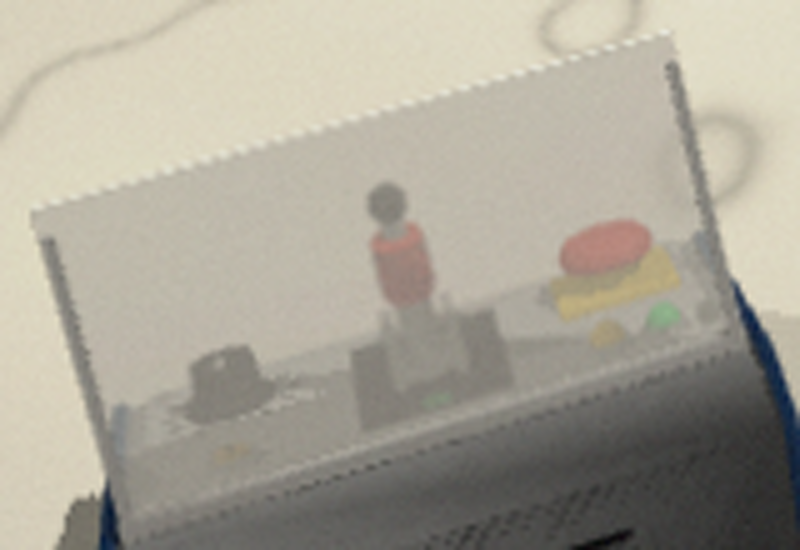

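```bash
python3 - <<'E'
from h import *
np.set_printoptions(precision=1,suppress=True)
T,S=arm.camera_params("top"),arm.camera_params("scene")
f=lambda x,y:((x+.5)/5-.5+420,(y+.5)/5-.5+195)
g=lambda x,y:((x+.5)/5-.5+85,(y+.5)/5-.5+290)
st=arm.read_state()
print("tcp proj",proj(T,st["position"]),proj(S,st["position"]))
q={"e":(f(131,321),g(606,243)),"k":(f(428,420),g(218,357)),"vl":(f(148,194),g(672,33)),"vr":(f(628,381),g(33,212)),
"basel":(f(155,95),g(745,345)),"baser":(f(610,260),g(130,540)),"collar":(f(322,333),g(404,265)),
"blk":((206.3,251.2),(397,205)),"yellow":((368,254),(279,297)),"wax":((395.5,197.5),(302,380)),"sand":((338,192),(353,338))}
for k,(a,b) in q.items():
    X=least_squares(lambda X:np.r_[proj(T,X)[0]-a,proj(S,X)[0]-b],[530,-100,50]); print(k,X.x,X.fun)
E
```

```text
tcp proj [[ 42.1 441.4]] [[364.6  70.2]]
e [ 537.7 -215.6   80.1] [-0.6 -0.4 -0.6  0. ]
k [ 489.5 -344.2   86.7] [0.2 0.1 0.2 0. ]
vl [ 577.7 -198.   209.4] [-0.8 -0.6 -0.9  0. ]
vr [ 498.3 -386.5  208.3] [-0.5 -0.3 -0.4 -0. ]
basel [ 633.2 -222.6  114. ] [-1.2 -0.8 -1.1  0. ]
baser [ 557.6 -411.8  119. ] [-2.5 -1.3 -2.  -0.1]
collar [ 527.5 -288.   121.6] [-0.8 -0.5 -0.8 -0. ]
blk [562.7 299.2 127.4] [-0.7 -0.6 -0.9  0.2]
yellow [552.1 -46.7  76. ] [-0.1 -0.1 -0.1  0. ]
wax [ 691.4 -118.2    7.3] [-0.9 -0.7 -0.9  0.1]
sand [701.7  14.1  26.4] [ 0.2  0.2  0.3 -0. ]
```

```bash
python3 - <<'E'
from h import *
T,S=arm.camera_params("top"),arm.camera_params("scene")
s16,c16=np.sin(.279),np.cos(.279)
def P(k,q): return {"e":(q[4],70,25),"k":(q[5],-68,20),"vl":(68,103,115),"vr":(68,-103,115),"bl":(68,103,0),"br":(68,-103,0),"tip":(72*s16,0,72*c16),"col":(47*s16,0,47*c16)}[k]
f=lambda x,y:((x+.5)/5-.5+420,(y+.5)/5-.5+195)
g=lambda x,y:((x+.5)/5-.5+85,(y+.5)/5-.5+290)
obs=[(T,"e",f(131,321)),(T,"k",f(428,420)),(T,"vl",f(148,194)),(T,"vr",f(628,381)),(T,"bl",f(155,95)),(T,"br",f(605,260)),(T,"col",f(322,333)),
(S,"e",g(606,243)),(S,"k",g(218,357)),(S,"vl",g(672,33)),(S,"vr",g(33,212)),(S,"tip",g(387,203)),(S,"col",g(404,265))]
def res(q):
    R=panelR(q[3]); return np.concatenate([proj(c,R@np.array(P(k,q),float)+q[:3])[0]-np.array(uv) for c,k,uv in obs])
r=least_squares(res,[450,-230,80,-.4,0,0],x_scale=[100,100,100,1,10,10],loss="soft_l1")
print("pivot",r.x.round(3)); print(res(r.x).reshape(-1,2).round(1).tolist())
R=panelR(r.x[3]);print("collar",R@np.array(P("col",r.x))+r.x[:3])
E
```

```text
pivot [ 5.40852e+02 -2.93374e+02  7.65500e+01 -4.02000e-01 -2.36690e+01
 -2.01020e+01]
[[0.0, -0.5], [0.1, 0.5], [-1.2, -0.8], [0.1, 0.0], [-2.0, -1.1], [-2.9, 0.8], [-0.7, -1.2], [-1.1, -1.7], [-0.0, 1.5], [-0.4, -0.3], [-1.2, -0.9], [-0.2, 1.1], [-0.5, 0.5]]
collar [ 528.91818213 -288.30355511  121.72584346]
```

```bash
cat >> h.py <<'E'
np.set_printoptions(precision=3,suppress=True)
PIV=np.array([540.9,-293.4,76.5]); YAW=-.402
def toolR(tilt_deg,yaw=YAW): # tool x up-slope, y to operator's right, z into panel; tilt from vertical toward operator
    t=np.radians(tilt_deg); return Ro.from_euler("z",yaw).as_matrix()@np.array([[np.cos(t),0,np.sin(t)],[0,-1,0],[np.sin(t),0,-np.cos(t)]])
def grasp(lever_deg,r,tilt,back=0,piv=None): # lever angle + = up slope; r along lever of grasp point; returns R,TCP
    a=np.radians(lever_deg); p=(PIV if piv is None else piv)+panelR(YAW)@np.array([r*np.sin(a),0,r*np.cos(a)])
    R=toolR(tilt); return R,p+(19-back)*R[:,2]
def row(R1,p1,R0=None,p0=None):
    s=arm.read_state()
    if R0 is None: R0=Ro.from_quat(s["ee_rot"]).as_matrix()
    if p0 is None: p0=s["position"]
    return np.r_[R0.T@(p1-p0),Ro.from_matrix(R0.T@R1).as_rotvec()]
E
python3 - <<'E'
from h import *
R,p=grasp(16,50,34,back=100)
print(p,R); print(row(R,np.array([400,150,330.])),row(R,p))
E
```

```text
[ 486.533 -270.286  191.715] [[ 0.763 -0.391  0.515]
 [-0.324 -0.92  -0.219]
 [ 0.559  0.    -0.829]]
[333.978 358.159 -98.939  -0.024   0.593   0.085] [546.419 730.701  40.102  -0.024   0.593   0.085]
```

{"op": "servo_tool", "data": {"rows": [[[60, 334, 358, -99, -0.02, 0.1, 0.01], [60, 334, 358, -99, -0.02, 0.2, 0.03], [60, 334, 358, -99, -0.024, 0.3, 0.04], [60, 334, 358, -99, -0.024, 0.4, 0.06], [60, 334, 358, -99, -0.024, 0.5, 0.08], [60, 334, 358, -99, -0.024, 0.593, 0.085], [60, 334, 358, -99, -0.024, 0.593, 0.085], [60, 334, 358, -99, -0.024, 0.593, 0.085], [60, 440, 550, -30, -0.024, 0.593, 0.085], [60, 440, 550, -30, -0.024, 0.593, 0.085]]]}}

```text
clock: 1.35
position: [422.4, 31.8, 292.7]
ee_rot: [0.937, -0.191, 0.287, 0.056]
contact_force: [0.5, -0.4, -0.6]
gripper_width: 60.0
grasp_force: 0.0
```

```bash
python3 - <<'E'
from h import *
R,p=grasp(16,50,34,back=100)
s=arm.read_state();print(s["clock"],s["joints"],s["position"]); print(row(R,p))
E
```

```text
1.35 [ 0.753 -0.253 -0.908  0.779 -0.813 -0.105] [422.412  31.802 292.68 ]
[ 90.585 253.552 181.847  -0.004  -0.     -0.001]
```

{"op": "servo_tool", "data": {"rows": [[[60, 90, 253, 182, 0, 0, 0], [60, 90, 253, 182, 0, 0, 0], [60, 90, 253, 182, 0, 0, 0], [60, 90, 253, 182, 0, 0, 0], [60, 90, 253, 182, 0, 0, 0], [60, 90, 253, 182, 0, 0, 0], [60, 90, 253, 182, 0, 0, 0]]]}}

```text
clock: 2.22
position: [486.2, -274.5, 204.9]
ee_rot: [0.94, -0.192, 0.276, 0.05]
contact_force: [-0.7, 0.3, -0.4]
gripper_width: 59.8
grasp_force: 0.0
```

```bash
python3 - <<'E'
from h import *
R,p=grasp(16,50,34,back=100)
s=arm.read_state();print(s["clock"],s["joints"],s["position"]); print(row(R,p))
W=arm.camera_params("wrist"); im=arm.get_image("wrist"); cv2.imwrite("pics/w1.png",im[:,:,::-1])
for r in (0,35,47,59,78): print(r,proj(W,PIV+panelR(YAW)@np.array([r*.2756,0,r*.9613])))
E
```

```text
2.225 [-0.222  0.071 -0.8    0.557 -0.161  0.863] [ 486.216 -274.541  204.885]
[-8.266 -3.875 10.407 -0.012  0.025 -0.005]
0 [[310.771 254.791]]
35 [[309.344 256.242]]
47 [[308.763 256.834]]
59 [[308.123 257.485]]
78 [[306.965 258.663]]
```

View pics/w1.png

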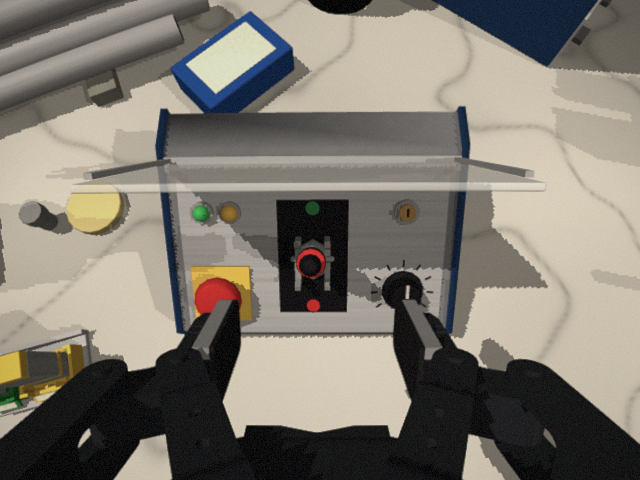

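```bash
cat > fk.py <<'E'
from h import *
import itertools
Y=lambda a:Ro.from_euler("y",a).as_matrix(); Z=lambda a:Ro.from_euler("z",a).as_matrix(); X=lambda a:Ro.from_euler("x",a).as_matrix()
R6=np.array([[0,0,1],[0,1,0],[-1,0,0]]).astype(float) # refined below
def rot(q,s4,s6): return Z(q[0])@Y(q[1]-q[2])@X(s4*q[3])@Y(-q[4])@X(s6*q[5])
def fk(q,g,s4,s6,M):
    a,h,L1,e,L2,d=g; A=Z(q[0]); B=A@Y(q[1]); C=A@Y(q[1]-q[2]); R=rot(q,s4,s6)
    return A@[a,0,h]+B@[0,0,L1]+C@[L2,0,e]+R@[d,0,0], R@M
E
python3 - <<'E'
from fk import *
s=arm.read_state()
Q=[np.array([1.5146,.38555,.00661,-.0005,-1.194,-.25859]),np.array([.753,-.253,-.908,.779,-.813,-.105]),s["joints"]]
Pp=[np.array([193.31,593.73,230.22]),np.array([422.41,31.80,292.68]),s["position"]]
Rs=[Ro.from_quat(x).as_matrix() for x in ([.98762,-.15683,-.00013,.00109],[.937,-.191,.287,.056],s["ee_rot"])]
for s4,s6 in itertools.product((1,-1),(1,-1)):
    Ms=[rot(q,s4,s6).T@R for q,R in zip(Q,Rs)]
    dev=max(np.abs(Ms[0]-m).max() for m in Ms); print(s4,s6,dev)
    if dev<.05:
        M=Ms[0];print(M)
        r=least_squares(lambda g:np.concatenate([fk(q,g,s4,s6,M)[0]-p for q,p in zip(Q,Pp)]),[0,300,400,0,400,200]); print(r.x,r.fun)
E
```

```text
1 1 1.8216313319256803
1 -1 0.9803992222411828
-1 1 1.483114337308497
-1 -1 0.0008554672237422957
[[ 0. -0.  1.]
 [-1. -0.  0.]
 [ 0. -1. -0.]]
[  34.993  760.353  456.954 -205.035  508.797  562.303] [-159.731    7.819   12.529   13.623  -16.419  -28.387   27.074  109.575
   15.857]
```

```bash
cat > fk.py <<'E'
from h import *
Y=lambda a:Ro.from_euler("y",a).as_matrix(); Z=lambda a:Ro.from_euler("z",a).as_matrix(); X=lambda a:Ro.from_euler("x",a).as_matrix()
M=np.array([[0,0,1],[-1,0,0],[0,-1,0.]])
LO=np.array([-3.14,-1.21,-1.07,-3.16,-2.99,-3.1]);HI=np.array([3.14,2.06,1.41,2.05,-.16,3.1])
def fk(q,g):
    h,L1,L2,w,d=g; A=Z(q[0]); C=A@Y(q[1]-q[2]); D=C@X(-q[3]); R=D@Y(-q[4])@X(-q[5])
    return np.array([0,0,h])+A@Y(q[1])@[0,0,L1]+C@[L2,0,0]+D@[0,w,0]+R@[d,0,0], R@M
def ik(R,p,g,q0):
    f=lambda q:np.r_[(fk(q,g)[0]-p)/100,Ro.from_matrix(R.T@fk(q,g)[1]).as_rotvec()]
    r=least_squares(f,np.clip(q0,LO+.01,HI-.01),bounds=(LO,HI)); return r.x,np.abs(r.fun).max()
E
python3 - <<'E'
from fk import *
s=arm.read_state()
Q=[np.array([1.5146,.38555,.00661,-.0005,-1.194,-.25859]),np.array([.753,-.253,-.908,.779,-.813,-.105]),s["joints"]]
Pp=[np.array([193.31,593.73,230.22]),np.array([422.41,31.80,292.68]),s["position"]]
r=least_squares(lambda g:np.concatenate([fk(q,g)[0]-p for q,p in zip(Q,Pp)]),[200,400,400,-150,300]);g=r.x; print(g,r.fun)
open("fk.py","a").write("G=np.array(%s)\n"%g.tolist())
rng=np.random.default_rng(0)
for lev,rr in ((16,50),(16,58),(-16,58)):
  for tilt in (26,30,34,42,50):
    R,p=grasp(lev,rr,tilt); sol={}
    for i in range(25):
        q,e=ik(R,p,g,rng.uniform(LO,HI) if i else s["joints"])
        if e<1e-3: sol[tuple(q.round(1))]=q
    print(lev,rr,tilt,[v.round(2).tolist() for v in sol.values()])
E
```

```text
[ 160.425  565.016  421.761 -159.766  297.738] [-0.029  0.009 -0.092 -0.006  0.027  0.165 -0.005  0.028 -0.073]
16 50 26 []
16 50 30 []
16 50 34 []
16 50 42 []
16 50 50 []
16 58 26 []
16 58 30 []
16 58 34 []
16 58 42 []
16 58 50 []
-16 58 26 []
-16 58 30 []
-16 58 34 []
-16 58 42 []
-16 58 50 [[-0.68, 0.3, -0.48, -1.85, -0.22, -2.68]]
```

```bash
cat > srch.py <<'E'
from fk import *
rng=np.random.default_rng(0); q0=arm.read_state()["joints"]
for lev,rr in ((16,50),(-16,58)):
  for tilt in (26,32,40,48):
   for half in (0,1):
    R,p=grasp(lev,rr,tilt); R=R@np.diag([-1,-1,1.]) if half else R
    sol={};best=9
    for i in range(30):
        q,e=ik(R,p,G,rng.uniform(LO,HI) if i else q0); best=min(e,best)
        if e<3e-3: sol[tuple(q.round(1))]=q
    print(lev,rr,tilt,half,round(best,4),[v.round(2).tolist() for v in sol.values()])
E
timeout 500 python3 srch.py
```

```text
16 50 26 0 0.0177 []
16 50 26 1 0.0177 []
16 50 32 0 0.0753 []
16 50 32 1 0.0753 []
16 50 40 0 0.135 []
16 50 40 1 0.135 []
16 50 48 0 0.0413 []
16 50 48 1 0.0413 []
-16 58 26 0 0.0349 []
-16 58 26 1 0.0349 []
-16 58 32 0 0.0962 []
-16 58 32 1 0.0962 []
-16 58 40 0 0.1136 []
-16 58 40 1 0.1136 []
-16 58 48 0 0.014 []
-16 58 48 1 0.014 []
```

```bash
cat > srch.py <<'E'
from fk import *
q0=arm.read_state()["joints"]
def gr(lev,rr,tilt,dy,back=0):
    a=np.radians(lev); p=PIV+panelR(YAW)@np.array([rr*np.sin(a),0,rr*np.cos(a)])
    R=toolR(tilt,YAW+np.radians(dy)); return R,p+(19-back)*R[:,2]
if __name__=="__main__":
  seeds=[q0,q0+[-.4,.2,.2,-1.5,-.2,-1],q0+[.3,.2,.2,.8,-.2,.8],q0+[-.3,.2,.2,-1,-.2,-2.5],[-.68,.3,-.48,-1.85,-.22,-2.68]]
  for dy in (-40,-30,-20,-10,10,20,30,40):
   for tilt in (28,34,40,46):
    o=[]
    for lev,rr in ((16,50),(-16,58)):
      s=[ik(*gr(lev,rr,tilt,dy),G,np.array(x)) for x in seeds]
      o.append([q.round(2).tolist() for q,e in s if e<1e-3])
    print(dy,tilt,*[list(map(list,{tuple(x) for x in k})) for k in o])
E
timeout 500 python3 srch.py
```

```text
-40 28 [[-0.3, 0.33, -0.83, 1.41, -0.35, -0.57]] [[-0.36, 0.31, -0.9, 1.6, -0.32, -0.71]]
-40 34 [[-0.41, 0.33, -0.87, 1.86, -0.38, -0.91]] [[-0.46, 0.31, -0.93, 2.0, -0.38, -1.02]]
-40 40 [] []
-40 46 [] []
-30 28 [[-0.45, 0.32, -0.85, 1.75, -0.22, -0.61]] [[-0.53, 0.29, -0.91, 2.0, -0.2, -0.79]]
-30 34 [] []
-30 40 [] []
-30 46 [] []
-20 28 [] []
-20 34 [] []
-20 40 [] []
-20 46 [[-0.78, 0.34, -0.74, -3.08, -0.31, -1.61]] [[-0.8, 0.32, -0.8, -3.03, -0.35, -1.64]]
-10 28 [] []
-10 34 [] []
-10 40 [] []
-10 46 [] []
10 28 [[-0.23, 0.33, -0.55, -0.01, -0.21, 1.58]] []
10 34 [] []
10 40 [] []
10 46 [[-0.45, 0.31, -0.39, -1.1, -0.18, 2.82]] [[-0.52, 0.29, -0.43, -1.25, -0.22, 3.02]]
20 28 [[-0.3, 0.34, -0.41, -0.32, -0.37, 2.09]] [[-0.3, 0.31, -0.47, -0.36, -0.33, 2.12]]
20 34 [[-0.35, 0.33, -0.39, -0.54, -0.32, 2.33]] [[-0.35, 0.3, -0.44, -0.6, -0.3, 2.4]]
20 40 [[-0.43, 0.33, -0.36, -0.83, -0.33, 2.67]] [[-0.46, 0.3, -0.41, -0.91, -0.32, 2.77]]
20 46 [[-0.55, 0.33, -0.34, -1.15, -0.39, 3.06]] []
30 28 [[-0.36, 0.35, -0.32, -0.47, -0.5, 2.42]] [[-0.37, 0.33, -0.38, -0.5, -0.47, 2.47]]
30 34 [[-0.43, 0.35, -0.31, -0.67, -0.49, 2.65]] [[-0.44, 0.33, -0.36, -0.72, -0.47, 2.71]]
30 40 [[-0.51, 0.35, -0.29, -0.9, -0.51, 2.91]] [[-0.53, 0.33, -0.35, -0.95, -0.5, 2.99]]
30 46 [[-0.61, 0.36, -0.29, -1.13, -0.56, -3.1]] [[-0.64, 0.35, -0.35, -1.18, -0.57, -3.01]]
40 28 [[-0.41, 0.38, -0.25, -0.55, -0.63, 2.68]] [[-0.42, 0.35, -0.32, -0.58, -0.6, 2.72]]
40 34 [[-0.48, 0.38, -0.24, -0.72, -0.64, 2.87]] [[-0.5, 0.35, -0.3, -0.76, -0.62, 2.93]]
40 40 [[-0.56, 0.38, -0.23, -0.9, -0.67, 3.08]] []
40 46 [[-0.64, 0.4, -0.23, -1.08, -0.72, -3.0]] [[-0.67, 0.38, -0.29, -1.12, -0.72, -2.93]]
```

```bash
cat > sim.py <<'E'
from srch import *
q=q0; s=arm.read_state(); R=Ro.from_quat(s["ee_rot"]).as_matrix(); p=s["position"]
def go(R1,p1,n,name):
    global q,R,p
    v=Ro.from_matrix(R.T@R1).as_rotvec(); print(name,"row",row(R1,p1,R,p),np.degrees(np.linalg.norm(v)))
    for i in range(1,n+1):
        t=i/n; qn,e=ik(R@Ro.from_rotvec(t*v).as_matrix(),p+t*(p1-p),G,q); 
        print("  ",qn,"e%.4f"%e,"dq%.2f"%np.abs(qn-q).max()); q=qn
    R,p=R1,p1
E
cat > s1.py <<'E'
from sim import *
go(*gr(16,50,15,25,back=110),8,"A"); go(*gr(16,50,40,20,back=90),6,"B"); go(*gr(16,50,40,20),4,"C")
go(*gr(16,58,40,20),2,"D")
for l in (8,0,-8,-16): go(*gr(l,58,40,20),1,"E")
E
python3 s1.py
```

```text
A row [23.366  6.789  6.43   0.164 -0.305 -0.401] 30.345443956762345
   [-0.193  0.086 -0.67   0.254 -0.296  1.197] e0.0000 dq0.34
   [-0.205  0.104 -0.581  0.113 -0.397  1.394] e0.0000 dq0.20
   [-0.222  0.122 -0.511  0.029 -0.484  1.537] e0.0000 dq0.14
   [-0.239  0.142 -0.45  -0.025 -0.563  1.649] e0.0000 dq0.11
   [-0.254  0.162 -0.396 -0.061 -0.638  1.742] e0.0000 dq0.09
   [-0.267  0.183 -0.346 -0.085 -0.709  1.821] e0.0000 dq0.08
   [-0.278  0.204 -0.3   -0.1   -0.777  1.891] e0.0000 dq0.07
   [-0.286  0.227 -0.255 -0.109 -0.843  1.954] e0.0000 dq0.07
B row [-29.838  -3.978  26.697  -0.041   0.436   0.078] 25.48729190290546
   [-0.299  0.202 -0.306 -0.148 -0.749  1.982] e0.0000 dq0.09
   [-0.313  0.182 -0.352 -0.198 -0.657  2.023] e0.0000 dq0.09
   [-0.329  0.165 -0.391 -0.264 -0.571  2.083] e0.0000 dq0.09
   [-0.351  0.153 -0.42  -0.356 -0.495  2.17 ] e0.0000 dq0.09
   [-0.384  0.146 -0.435 -0.482 -0.437  2.299] e0.0000 dq0.13
   [-0.435  0.144 -0.437 -0.653 -0.406  2.482] e0.0000 dq0.18
C row [-0. -0. 90.  0.  0.  0.] 0.0
   [-0.432  0.19  -0.421 -0.695 -0.381  2.525] e0.0000 dq0.05
   [-0.43   0.235 -0.402 -0.738 -0.359  2.571] e0.0000 dq0.05
   [-0.429  0.281 -0.381 -0.783 -0.341  2.618] e0.0000 dq0.05
   [-0.429  0.326 -0.358 -0.829 -0.326  2.666] e0.0000 dq0.05
D row [ 3.356 -0.754 -7.223  0.     0.     0.   ] 0.0
   [-0.425  0.318 -0.361 -0.815 -0.327  2.649] e0.0000 dq0.02
   [-0.422  0.31  -0.364 -0.801 -0.329  2.632] e0.0000 dq0.02
E row [-7.252 -2.601 -2.473  0.     0.     0.   ] 0.0
   [-0.428  0.305 -0.376 -0.822 -0.327  2.658] e0.0000 dq0.03
E row [-7.585 -2.444 -1.405  0.     0.     0.   ] 0.0
   [-0.436  0.302 -0.387 -0.848 -0.326  2.69 ] e0.0000 dq0.03
E row [-7.77  -2.239 -0.311  0.     0.     0.   ] 0.0
   [-0.445  0.302 -0.397 -0.877 -0.325  2.728] e0.0000 dq0.04
E row [-7.803 -1.991  0.79   0.     0.     0.   ] 0.0
   [-0.456  0.304 -0.406 -0.911 -0.325  2.771] e0.0000 dq0.04
```

{"op": "servo_tool", "data": {"rows": [[[60, 23, 7, 6, 0.08, -0.15, -0.2], [60, 23, 7, 6, 0.12, -0.23, -0.3], [60, 23, 7, 6, 0.164, -0.305, -0.401], [60, 23, 7, 6, 0.164, -0.305, -0.401], [60, 23, 7, 6, 0.164, -0.305, -0.401]]]}}

```text
clock: 2.9
position: [505.2, -288.8, 214.3]
ee_rot: [0.991, 0.018, 0.132, -0.001]
contact_force: [-0.0, -0.5, 0.2]
gripper_width: 60.0
grasp_force: 0.0
```

```bash
python3 - <<'E'
from sim import *
print(s["clock"],s["joints"],s["position"]);go(*gr(16,50,40,20,back=90),4,"B")
E
```

```text
2.9 [-0.285  0.224 -0.255 -0.107 -0.842  1.953] [ 505.166 -288.828  214.287]
B row [-30.84   -4.119  28.253  -0.039   0.434   0.08 ] 25.360864504686596
   [-0.304  0.19  -0.329 -0.169 -0.702  1.999] e0.0000 dq0.14
   [-0.328  0.164 -0.391 -0.263 -0.57   2.081] e0.0000 dq0.13
   [-0.365  0.148 -0.43  -0.413 -0.463  2.228] e0.0000 dq0.15
   [-0.435  0.144 -0.437 -0.653 -0.406  2.482] e0.0000 dq0.25
```

{"op": "servo_tool", "data": {"rows": [[[60, -15, -2, 14, -0.02, 0.16, 0.03], [60, -31, -4, 28, -0.03, 0.3, 0.06], [60, -31, -4, 28, -0.039, 0.434, 0.08], [60, -31, -4, 28, -0.039, 0.434, 0.08], [60, -31, -4, 28, -0.039, 0.434, 0.08]]]}}

```text
clock: 3.52
position: [480.8, -285.5, 178.9]
ee_rot: [0.94, -0.024, 0.341, 0.009]
contact_force: [0.7, -0.8, -0.4]
gripper_width: 60.0
grasp_force: 0.0
```

```bash
python3 - <<'E'
from sim import *
W=arm.camera_params("wrist"); im=arm.get_image("wrist"); cv2.imwrite("pics/w2.png",cv2.resize(im[80:330,150:480,::-1],None,fx=2.4,fy=2.4,interpolation=cv2.INTER_CUBIC))
for n,v in dict(piv=(0,0,0),r47=(47*.2756,0,47*.9613),r78=(78*.2756,0,78*.9613),e=(-23.7,70,25),k=(-20.1,-68,20),vl=(68,103,115),vr=(68,-103,115)).items(): print(n,proj(W,PIV+panelR(YAW)@np.array(v)))
print(s["position"]);go(*gr(16,50,40,20),4,"C")
E
```

```text
piv [[320.571 261.768]]
r47 [[313.825 253.935]]
r78 [[307.649 246.761]]
e [[206.715 267.311]]
k [[405.896 330.267]]
vl [[96.326 81.829]]
vr [[591.418 229.938]]
[ 480.779 -285.493  178.882]
C row [ 1.699  0.04  91.142 -0.     0.002  0.001] 0.15732071758250282
   [-0.433  0.188 -0.423 -0.692 -0.382  2.524] e0.0000 dq0.05
   [-0.43   0.234 -0.403 -0.736 -0.36   2.57 ] e0.0000 dq0.05
   [-0.429  0.28  -0.382 -0.782 -0.342  2.618] e0.0000 dq0.05
   [-0.429  0.326 -0.358 -0.829 -0.326  2.666] e0.0000 dq0.05
```

View pics/w2.png

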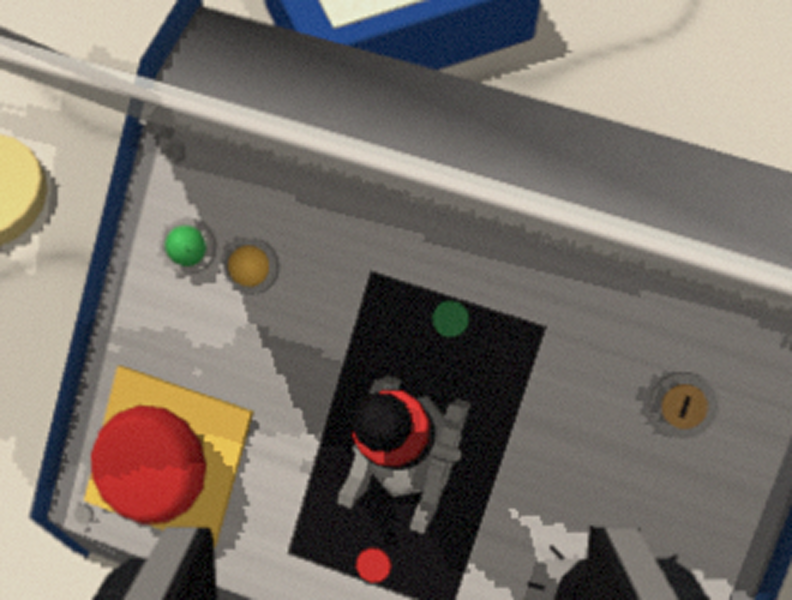

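```bash
python3 - <<'E'
from sim import *
W=arm.camera_params("wrist")
O=[((0,0,0),(321.7,264.2)),((59*.2756,0,59*.9613),(312.9,258.3)),((77*.2756,0,77*.9613),(309.6,256.7)),((-23.7,70,25),(211.7,273.3)),((68,0,115),((596/2.4+150),(210/2.4+80)))]
f=lambda d:np.r_[np.concatenate([proj(W,PIV+d[:3]+panelR(YAW)@np.array(v))[0]-u for v,u in O[:4]]),d[:3]/3]
r=least_squares(f,np.zeros(3));print(r.x,r.fun[:8].reshape(-1,2))
# visor edge line check in picture: y at two x
vl,vr=[proj(W,PIV+r.x+panelR(YAW)@np.array(v))[0] for v in((68,103,115),(68,-103,115))]
for x in (150,480): print("edge at",x,vl[1]+(vr[1]-vl[1])*(x-vl[0])/(vr[0]-vl[0]))
piv=PIV+r.x
q,e=None,None
R1,p1=gr(16,50,40,20); print(row(R1,p1+r.x))
E
```

```text
[-1.195 -0.575 -6.498] [[ 0.183  2.942]
 [ 0.572  0.085]
 [ 0.352 -1.979]
 [-1.395 -0.6  ]]
edge at 150 109.24116737842017
edge at 480 209.74552592518975
[-3.747  1.002 95.089 -0.001  0.002  0.002]
```

{"op": "servo_tool", "data": {"rows": [[[50, 0, 0, 30, 0, 0, 0], [46, 0, 0.3, 60, 0, 0, 0], [46, 0, 0.3, 90, 0, 0, 0], [46, 0, 0.3, 90, 0, 0, 0], [46, 0, 0.3, 90, 0, 0, 0]]]}}

```text
clock: 4.2
position: [538.9, -288.0, 109.6]
ee_rot: [0.94, -0.024, 0.341, 0.008]
contact_force: [0.5, -0.1, -0.4]
gripper_width: 46.2
grasp_force: 0.0
```

{"op": "servo_tool", "data": {"rows": [[[10, 0, 0, 0, 0, 0, 0], [10, 0, 0, 0, 0, 0, 0], [10, 0, 0, 0, 0, 0, 0], [10, 0, 0, 0, 0, 0, 0], [10, 0, 0, 0, 0, 0, 0]]]}}

```text
clock: 4.82
position: [539.4, -288.2, 111.0]
ee_rot: [0.939, -0.024, 0.343, 0.008]
contact_force: [-1.0, 4.5, 7.3]
gripper_width: 16.2
grasp_force: 58.4
```

```bash
python3 - <<'E'
from sim import *
print(s["clock"],s["position"],s["gripper_width"],s["grasp_force"],s["contact_force"],s["wrist_torque"])
print(gr(14,50,40,20)[1])
W=arm.camera_params("wrist"); im=arm.get_image("wrist"); cv2.imwrite("pics/w3.png",cv2.resize(im[180:430,150:480,::-1],None,fx=2.4,fy=2.4,interpolation=cv2.INTER_CUBIC))
c=gr(14,50,40,20)
for l,r in ((14,58),(8,58),(2,58),(-4,58),(-10,58),(-16,58),(-18,58),(-16,50)): print(l,r,row(gr(l,r,40,20)[0],gr(l,r,40,20)[1],*c)[:3])
E
```

```text
4.825 [ 539.439 -288.168  110.95 ] 16.240989518832635 58.363574608411 [-0.984  4.482  7.301] [0.365 0.631 0.308]
[ 538.877 -288.001  109.498]
14 58 [ 3.111 -0.846 -7.322]
8 58 [-2.367 -2.784 -9.078]
2 58 [ -8.033  -4.634 -10.234]
-4 58 [-13.823  -6.375 -10.777]
-10 58 [-19.675  -7.989 -10.7  ]
-16 58 [-25.525  -9.457 -10.004]
-18 58 [-27.463  -9.912  -9.636]
-16 50 [-24.686  -7.424  -2.313]
```

View pics/w3.png

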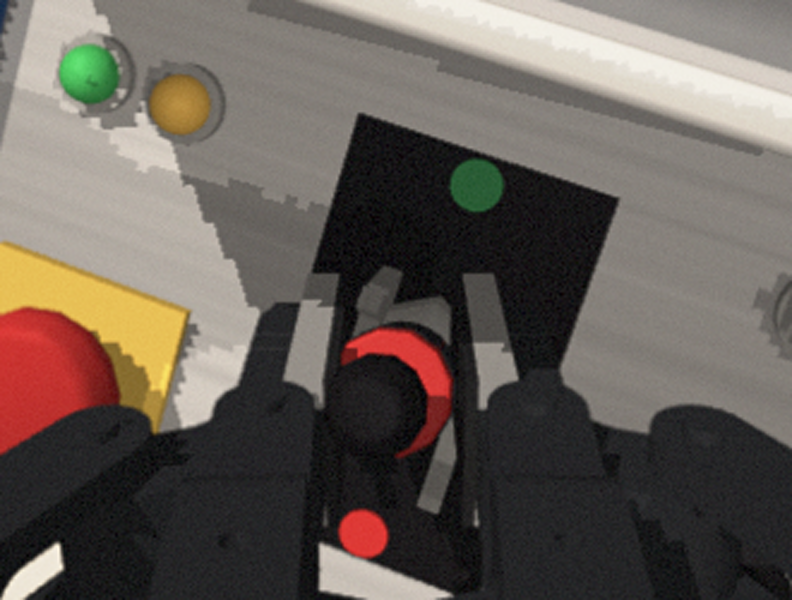

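{"op": "servo_tool", "data": {"rows": [[[10, 1.5, -0.4, -3.6, 0, 0, 0], [10, 3, -0.8, -7, 0, 0, 0], [10, 3.3, -0.9, -7.8, 0, 0, 0], [10, 3.3, -0.9, -7.8, 0, 0, 0]]]}}

```text
clock: 5.38
position: [536.9, -287.2, 116.8]
ee_rot: [0.94, -0.025, 0.341, 0.008]
contact_force: [7.4, 0.0, -5.6]
gripper_width: 16.8
grasp_force: 59.8
```

```bash
python3 - <<'E'
from sim import *
print(s["clock"],s["position"],s["gripper_width"],s["grasp_force"],s["contact_force"],s["wrist_torque"])
print("lever axis",panelR(YAW)@[.242,0,.970])
W=arm.camera_params("wrist"); im=arm.get_image("wrist"); cv2.imwrite("pics/w4.png",cv2.resize(im[180:430,150:480,::-1],None,fx=2.4,fy=2.4,interpolation=cv2.INTER_CUBIC))
E
```

```text
5.375 [ 536.875 -287.184  116.782] 16.750150090374017 59.81406980958127 [ 7.426  0.024 -5.554] [-0.231  0.983 -0.083]
lever axis [-0.284  0.121  0.951]
```

View pics/w4.png

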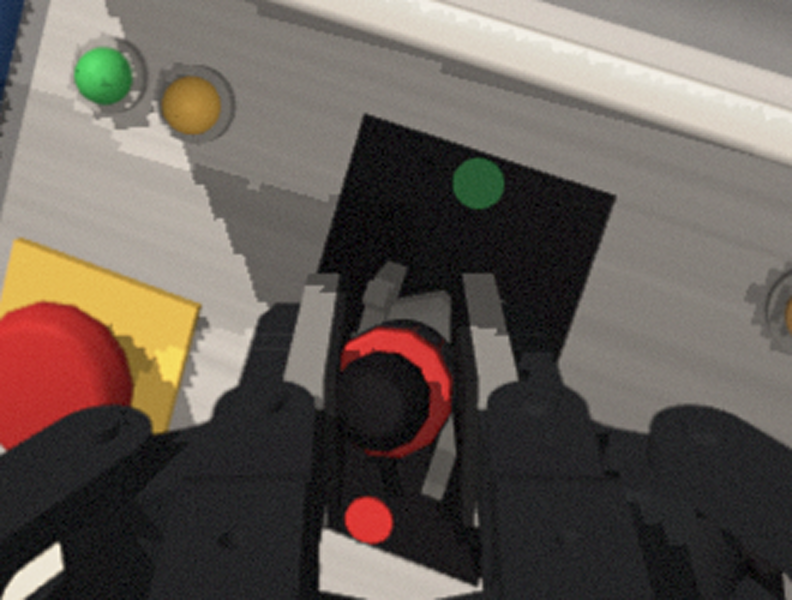

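```bash
python3 - <<'E'
from sim import *
c=gr(14,58.5,40,20)
for l in (12,9,5,1,-3,-7,-11,-15,-18): x=gr(l,59.2,40,20); print(l,row(*x,*c)[:3])
x=gr(-17,50.5,40,20); print(row(*x,*c)[:3])
E
```

```text
12 [-1.567 -0.742 -1.305]
9 [-4.373 -1.728 -2.177]
5 [-8.191 -3.009 -3.101]
1 [-12.08   -4.245  -3.75 ]
-3 [-16.021  -5.431  -4.119]
-7 [-19.995  -6.559  -4.207]
-11 [-23.983  -7.626  -4.014]
-15 [-27.964  -8.625  -3.541]
-18 [-30.935  -9.328  -3.003]
[-28.889  -6.852   5.139]
```

{"op": "servo_tool", "data": {"rows": [[[10, -1.5, -0.7, -1.3, 0, 0, 0], [10, -4.4, -1.7, -2.2, 0, 0, 0], [10, -8.2, -3.0, -3.1, 0, 0, 0], [10, -12, -4.2, -3.7, 0, 0, 0], [10, -16, -5.4, -4.1, 0, 0, 0], [10, -20, -6.6, -4.2, 0, 0, 0], [10, -24, -7.6, -4.0, 0, 0, 0], [10, -28, -8.6, -3.5, 0, 0, 0], [10, -30.5, -9.2, -3.0, 0, 0, 0], [10, -30.5, -9.2, -3.0, 0, 0, 0]]]}}

```text
clock: 6.68
position: [518.8, -282.7, 107.1]
ee_rot: [0.937, -0.023, 0.349, 0.016]
contact_force: [13.8, -3.6, 3.6]
gripper_width: 16.4
grasp_force: 69.0
```

```bash
python3 - <<'E'
from sim import *
print(s["clock"],s["position"],s["gripper_width"],s["grasp_force"],s["contact_force"],s["wrist_torque"],s["joints"])
print("lever axis",panelR(YAW)@[-.276,0,.961], gr(-17.5,59.2,40,20)[1])
E
```

```text
6.675 [ 518.84  -282.73   107.095] 16.410923664734025 69.00210881140083 [13.803 -3.641  3.582] [-1.929 -2.289 -0.454] [-0.458  0.302 -0.396 -0.913 -0.317  2.779]
lever axis [-0.684  0.291  0.669] [ 511.668 -276.433  100.392]
```

```bash
python3 - <<'E'
from sim import *
Rm=Ro.from_quat(s["ee_rot"]).as_matrix(); P=panelR(YAW)
g=P.T@(s["position"]-19*Rm[:,2]-PIV); print("grasp in panel",g,np.degrees(np.arctan2(g[0],g[2])),np.hypot(g[0],g[2]))
print("force panel",P.T@s["contact_force"],"torque panel",P.T@s["wrist_torque"])
for p in ((536.875,-287.184,116.782),(539.44,-288.17,110.95)):
    g=P.T@(np.array(p)-19*Rm[:,2]-PIV); print(g,np.degrees(np.arctan2(g[0],g[2])),np.hypot(g[0],g[2]))
# red blob in wrist image: print centroids for red comps
im=arm.get_image("wrist").astype(int); cv2.imwrite("pics/w5.png",im[:,:,::-1])
m=((im[...,0]>110)&(im[...,1]<70)&(im[...,2]<70)).astype(np.uint8)
n,l,st,c=cv2.connectedComponentsWithStats(m); print([(st[i],c[i]) for i in range(1,n) if st[i][4]>40])
W=arm.camera_params("wrist")
for lv in (14,0,-16): print(lv,[proj(W,PIV+P@np.array([r*np.sin(np.radians(lv)),0,r*np.cos(np.radians(lv))])).round(0).tolist() for r in (59,67,78)])
E
```

```text
grasp in panel [-6.899 -2.853 57.331] -6.861262189223233 57.744982331284554
force panel [13.879  2.05  -4.448] torque panel [-0.987 -2.862  0.081]
[13.788  0.104 55.828] 13.872846603822717 57.50551003071328
[13.026  0.2   49.427] 14.764585485752546 51.11470421885108
[(array([ 142,  265,   64,   69, 3333], dtype=int32), array([172.804, 298.487])), (array([286, 293,  51,  50, 837], dtype=int32), array([315.749, 308.663])), (array([299, 349,  20,  20, 318], dtype=int32), array([308.698, 358.679]))]
14 [[[321.0, 279.0]], [[320.0, 278.0]], [[316.0, 276.0]]]
0 [[[309.0, 318.0]], [[304.0, 325.0]], [[297.0, 336.0]]]
-16 [[[297.0, 357.0]], [[290.0, 371.0]], [[279.0, 393.0]]][ WARN:0@0.513] global loadsave.cpp:1063 imwrite_ Unsupported depth image for selected encoder is fallbacked to CV_8U.
```

```bash
python3 - <<'E'
import cv2
im=cv2.imread("pics/w5.png"); cv2.imwrite("pics/w5c.png",cv2.resize(im[200:400,190:450],None,fx=3,fy=3,interpolation=cv2.INTER_CUBIC))
E
```

```text
(no output)
```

View pics/w5c.png

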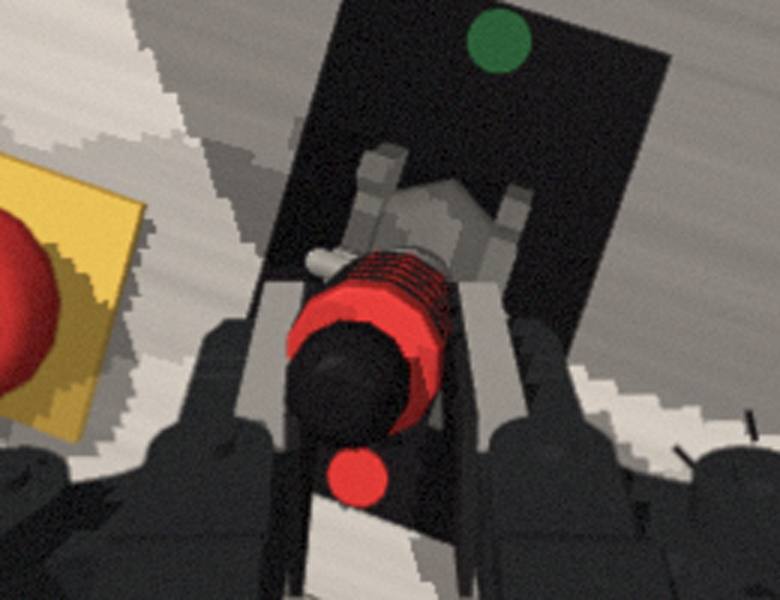

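```bash
python3 - <<'E'
from sim import *
R1=gr(0,50,40,20)[0]
for k in (3,6,9,12,15): print(k,R1.T@panelR(YAW)@(k*np.array([-.96,0,-.276])+min(k/6,1)*np.array([-.276,0,.96])))
E
```

```text
3 [-2.927 -0.812  0.017]
6 [-5.855 -1.625  0.033]
9 [-8.729 -2.31   0.53 ]
12 [-11.604  -2.995   1.027]
15 [-14.479  -3.68    1.524]
```

{"op": "servo_tool", "data": {"rows": [[[10, -3, -0.8, 0, 0, 0, 0], [10, -6, -1.6, 0, 0, 0, 0], [10, -9, -2.3, 0.5, 0, 0, 0], [10, -11.6, -3, 1, 0, 0, 0], [10, -11.6, -3, 1, 0, 0, 0]]]}}

```text
clock: 7.35
position: [503.2, -273.1, 91.5]
ee_rot: [0.94, -0.025, 0.341, 0.008]
contact_force: [0.6, 0.1, -0.8]
gripper_width: 10.2
grasp_force: 0.0
```

```bash
cat > st.py <<'E'
from sim import *
Rm=Ro.from_quat(s["ee_rot"]).as_matrix(); P=panelR(YAW)
g=P.T@(s["position"]-19*Rm[:,2]-PIV); print(s["clock"],s["position"],s["gripper_width"],s["joints"],"\ngrasp in panel",g,np.degrees(np.arctan2(g[0],g[2])),np.hypot(g[0],g[2]))
print("force panel",P.T@s["contact_force"],"torque panel",P.T@s["wrist_torque"])
E
python3 st.py
```

```text
7.35 [ 503.178 -273.072   91.481] 10.192821491441702 [-0.477  0.308 -0.42  -0.966 -0.329  2.843] 
grasp in panel [-30.223  -0.255  53.739] -29.353186421181718 61.654649419630125
force panel [-0.006  0.267 -0.937] torque panel [-0.379  1.185  0.252]
```

```bash
cat > lev.py <<'E'
from st import *
S=arm.camera_params("scene"); im=arm.get_image("scene").astype(int); im0=cv2.imread("pics/scene0.png")[:,:,::-1].astype(int)
for n,I in (("start",im0),("now",im)):
    I=I[300:380,130:200]; d=(I[...,0]-I[...,1]); m=(d>25).astype(np.uint8)
    k,l,stt,c=cv2.connectedComponentsWithStats(m); print(n,[(stt[i]+[130,300,0,0,0],c[i]+[130,300]) for i in range(1,k) if stt[i][4]>12])
for lv in (16,8,0,-8,-16):
    a=np.radians(lv); print(lv,[proj(S,PIV+P@np.array([r*np.sin(a),0,r*np.cos(a)])).round(1).tolist()[0] for r in (47,53,78)])
W=arm.camera_params("wrist"); im=arm.get_image("wrist").astype(int)
m=((im[...,0]>90)&(im[...,1]<60)&(im[...,2]<60)).astype(np.uint8)
k,l,stt,c=cv2.connectedComponentsWithStats(m); print("wrist",[(stt[i],c[i]) for i in range(1,k) if stt[i][4]>40])
for lv in (16,8,0,-8,-16):
    a=np.radians(lv); print(lv,[proj(W,PIV+P@np.array([r*np.sin(a),0,r*np.cos(a)])).round(0).tolist()[0] for r in (35,47,59,65)])
E
python3 lev.py
```

```text
7.35 [ 503.178 -273.072   91.481] 10.192821491441702 [-0.477  0.308 -0.42  -0.966 -0.329  2.843] 
grasp in panel [-30.223  -0.255  53.739] -29.353186421181718 61.654649419630125
force panel [-0.006  0.267 -0.937] torque panel [-0.379  1.185  0.252]
start [(array([159, 335,  11,  10,  43]), array([164.837, 339.093])), (array([197, 337,   3,   7,  16]), array([198.25 , 340.375]))]
now [(array([159, 331,  11,  15, 103]), array([164.864, 338.175])), (array([197, 337,   3,   8,  17]), array([198.294, 340.588]))]
16 [[164.9, 343.1], [164.2, 340.3], [161.0, 328.4]]
8 [[164.5, 341.4], [163.7, 338.4], [160.4, 325.6]]
0 [[164.2, 340.1], [163.4, 336.9], [159.9, 323.6]]
-8 [[164.0, 339.3], [163.2, 336.1], [159.7, 322.5]]
-16 [[164.0, 339.0], [163.2, 335.8], [159.7, 322.2]]
wrist [(array([ 155,  221,   71,   73, 3699], dtype=int32), array([189.444, 258.786])), (array([321, 225,  47,  56, 369], dtype=int32), array([353.699, 259.304])), (array([312, 232,  47,  28, 127], dtype=int32), array([325.906, 240.803])), (array([318, 309,  12,  21, 173], dtype=int32), array([323.954, 317.896]))]
16 [[350.0, 226.0], [350.0, 220.0], [349.0, 213.0], [349.0, 208.0]]
8 [[346.0, 238.0], [344.0, 237.0], [341.0, 236.0], [340.0, 236.0]]
0 [[342.0, 250.0], [338.0, 255.0], [334.0, 260.0], [331.0, 263.0]]
-8 [[339.0, 262.0], [333.0, 271.0], [326.0, 283.0], [323.0, 289.0]]
-16 [[335.0, 273.0], [328.0, 287.0], [320.0, 304.0], [316.0, 313.0]]
```

```bash
cat > s2.py <<'E'
from st import *
R1=gr(0,50,40,20)[0]
def T(x,z,y=0,R=R1): return R,PIV+P@np.array([x,y,z])
print("tcp panel",P.T@(s["position"]-PIV),"tool x in panel",P.T@R1[:,0],"z",P.T@R1[:,2])
if __name__=="__main__":
  go(*T(-20,105),2,"up");go(*T(34,105),2,"over");go(*T(34,66),2,"down");go(*T(12,66),1,"push1");go(*T(-8,64),1,"push2")
E
python3 s2.py
```

```text
7.45 [ 503.52  -273.227   91.825] 9.87594820792547 [-0.476  0.308 -0.42  -0.966 -0.328  2.843] 
grasp in panel [-29.735  -0.262  53.83 ] -28.915754403841337 61.497110720155625
force panel [ 0.543  0.281 -0.455] torque panel [-0.391  1.208  0.226]
tcp panel [-27.745   3.939  35.408] tool x in panel [0.951 0.262 0.164] z [ 0.106  0.22  -0.97 ]
up row [ 17.643  -6.787 -67.537  -0.002   0.001  -0.   ] 0.11978225938298594
   [-0.444  0.23  -0.454 -0.843 -0.335  2.691] e0.0000 dq0.15
   [-0.413  0.152 -0.486 -0.722 -0.35   2.542] e0.0000 dq0.15
over row [51.359 15.663  5.74   0.     0.     0.   ] 0.0
   [-0.394  0.162 -0.446 -0.651 -0.362  2.455] e0.0000 dq0.09
   [-0.38   0.176 -0.403 -0.59  -0.38   2.381] e0.0000 dq0.07
down row [-6.383  7.068 37.819  0.     0.     0.   ] 0.0
   [-0.391  0.216 -0.386 -0.637 -0.366  2.439] e0.0000 dq0.06
   [-0.402  0.256 -0.367 -0.685 -0.355  2.497] e0.0000 dq0.06
push1 row [-20.924  -6.381  -2.339   0.      0.      0.   ] 0.0
   [-0.418  0.249 -0.399 -0.746 -0.345  2.572] e0.0000 dq0.07
push2 row [-19.349  -5.439  -0.187   0.      0.      0.   ] 0.0
   [-0.438  0.248 -0.425 -0.813 -0.338  2.656] e0.0000 dq0.08
```

{"op": "servo_tool", "data": {"rows": [[[0, 9, -3.4, -34, 0, 0, 0], [0, 17.6, -6.8, -67.5, 0, 0, 0], [0, 17.6, -6.8, -67.5, 0, 0, 0], [0, 43, 1, -65, 0, 0, 0], [0, 69, 9, -62, 0, 0, 0], [0, 69, 9, -62, 0, 0, 0], [0, 66, 12.5, -43, 0, 0, 0], [0, 62.6, 16, -24, 0, 0, 0], [0, 62.6, 16, -24, 0, 0, 0]]]}}

```text
clock: 8.57
position: [534.1, -290.6, 147.6]
ee_rot: [0.94, -0.026, 0.339, 0.007]
contact_force: [0.7, -0.4, 0.4]
gripper_width: 0.1
grasp_force: 0.0
```

```bash
cat > s3.py <<'E'
from s2 import *
go(*T(12,66),1,"p1"); go(*T(-8,64),1,"p2")
R,p=Ro.from_quat(s["ee_rot"]).as_matrix(),s["position"]
W=arm.camera_params("wrist"); im=arm.get_image("wrist").astype(int)
m=((im[...,0]>90)&(im[...,1]<60)&(im[...,2]<60)).astype(np.uint8)
k,l,stt,c=cv2.connectedComponentsWithStats(m); print("wrist",[(stt[i],c[i]) for i in range(1,k) if stt[i][4]>40])
for lv in (16,8,0,-8,-16):
    a=np.radians(lv); print(lv,[proj(W,PIV+P@np.array([r*np.sin(a),0,r*np.cos(a)])).round(0).tolist()[0] for r in (35,47,59,65)])
E
python3 s3.py
```

```text
8.575 [ 534.142 -290.627  147.576] 0.06594378123685382 [-0.404  0.26  -0.368 -0.687 -0.358  2.498] 
grasp in panel [29.566 -4.297 82.577] 19.69942299600217 87.70995374687142
force panel [ 0.844 -0.117 -0.11 ] torque panel [-0.38   1.203  0.28 ]
tcp panel [31.47  -0.092 64.146] tool x in panel [0.951 0.262 0.164] z [ 0.106  0.22  -0.97 ]
p1 row [-18.23   -6.025  -3.73   -0.003   0.005  -0.003] 0.40040622605343235
   [-0.418  0.249 -0.399 -0.746 -0.345  2.572] e0.0000 dq0.07
p2 row [-19.349  -5.439  -0.187   0.      0.      0.   ] 0.0
   [-0.438  0.248 -0.425 -0.813 -0.338  2.656] e0.0000 dq0.08
wrist [(array([ 157,  315,   57,   56, 2229], dtype=int32), array([183.015, 341.028]))]
16 [[311.0, 335.0], [308.0, 337.0], [305.0, 340.0], [303.0, 341.0]]
8 [[308.0, 344.0], [304.0, 351.0], [299.0, 358.0], [296.0, 362.0]]
0 [[305.0, 353.0], [299.0, 364.0], [293.0, 375.0], [290.0, 382.0]]
-8 [[302.0, 362.0], [296.0, 376.0], [288.0, 391.0], [284.0, 400.0]]
-16 [[300.0, 369.0], [293.0, 386.0], [284.0, 405.0], [280.0, 415.0]]
```

{"op": "servo_tool", "data": {"rows": [[[0, -9, -3, -2, 0, 0, 0], [0, -18, -6, -3.5, 0, 0, 0], [0, -23, -7.4, -3.6, 0, 0, 0], [0, -28, -8.8, -3.7, 0, 0, 0], [0, -33, -10.2, -3.8, 0, 0, 0]]]}}

```text
clock: 9.25
position: [507.7, -279.1, 132.0]
ee_rot: [0.94, -0.025, 0.341, 0.008]
contact_force: [0.1, 0.0, 0.2]
gripper_width: 0.2
grasp_force: 0.0
```

```bash
python3 lev.py
```

```text
9.25 [ 507.739 -279.126  131.984] 0.1524840022646683 [-0.43   0.245 -0.417 -0.785 -0.343  2.62 ] 
grasp in panel [-3.205 -4.042 84.606] -2.169335906743193 84.66683553519624
force panel [0.181 0.082 0.094] torque panel [-0.366  1.188  0.221]
start [(array([159, 335,  11,  10,  43]), array([164.837, 339.093])), (array([197, 337,   3,   7,  16]), array([198.25 , 340.375]))]
now [(array([161, 332,  10,  14,  99]), array([165.364, 339.04 ])), (array([197, 337,   3,   7,  14]), array([198.429, 340.286]))]
16 [[164.9, 343.1], [164.2, 340.3], [161.0, 328.4]]
8 [[164.5, 341.4], [163.7, 338.4], [160.4, 325.6]]
0 [[164.2, 340.1], [163.4, 336.9], [159.9, 323.6]]
-8 [[164.0, 339.3], [163.2, 336.1], [159.7, 322.5]]
-16 [[164.0, 339.0], [163.2, 335.8], [159.7, 322.2]]
wrist [(array([ 171,  261,   57,   61, 2726], dtype=int32), array([199.266, 291.19 ]))]
16 [[332.0, 272.0], [330.0, 270.0], [328.0, 268.0], [327.0, 266.0]]
8 [[328.0, 282.0], [325.0, 284.0], [322.0, 286.0], [320.0, 288.0]]
0 [[325.0, 291.0], [321.0, 298.0], [316.0, 305.0], [313.0, 309.0]]
-8 [[322.0, 300.0], [317.0, 311.0], [311.0, 322.0], [307.0, 329.0]]
-16 [[320.0, 309.0], [314.0, 322.0], [306.0, 338.0], [302.0, 346.0]]
```

{"op": "servo_tool", "data": {"rows": [[[0, -4, -1.1, 0, 0, 0, 0], [0, -8, -2.2, 0, 0, 0, 0], [0, -8, -2.2, 0, 0, 0, 0]]]}}

```text
clock: 9.72
position: [506.9, -279.3, 131.6]
ee_rot: [0.938, -0.025, 0.346, 0.011]
contact_force: [8.9, -1.8, 4.7]
gripper_width: -0.0
grasp_force: 4.9
```

```bash
python3 lev.py
```

```text
9.725 [ 506.892 -279.267  131.562] -0.03577293418901687 [-0.437  0.244 -0.419 -0.813 -0.337  2.655] 
grasp in panel [-4.269 -4.455 84.617] -2.888027647767118 84.72486638781837
force panel [10.049  1.863 -0.693] torque panel [ 0.385 -1.458 -0.319]
start [(array([159, 335,  11,  10,  43]), array([164.837, 339.093])), (array([197, 337,   3,   7,  16]), array([198.25 , 340.375]))]
now [(array([161, 332,  10,  14, 101]), array([165.297, 339.02 ])), (array([197, 337,   3,   7,  15]), array([198.333, 340.267]))]
16 [[164.9, 343.1], [164.2, 340.3], [161.0, 328.4]]
8 [[164.5, 341.4], [163.7, 338.4], [160.4, 325.6]]
0 [[164.2, 340.1], [163.4, 336.9], [159.9, 323.6]]
-8 [[164.0, 339.3], [163.2, 336.1], [159.7, 322.5]]
-16 [[164.0, 339.0], [163.2, 335.8], [159.7, 322.2]]
wrist [(array([ 170,  261,   59,   61, 2741], dtype=int32), array([198.295, 290.615]))]
16 [[331.0, 271.0], [330.0, 268.0], [328.0, 266.0], [327.0, 264.0]]
8 [[328.0, 281.0], [325.0, 282.0], [322.0, 285.0], [320.0, 286.0]]
0 [[325.0, 290.0], [321.0, 296.0], [316.0, 303.0], [313.0, 307.0]]
-8 [[322.0, 299.0], [317.0, 309.0], [310.0, 320.0], [307.0, 327.0]]
-16 [[319.0, 308.0], [313.0, 321.0], [306.0, 336.0], [302.0, 344.0]]
```

{"op": "servo_tool", "data": {"rows": [[[0, 12, 3, 0, 0, 0, 0], [0, 16, 4, -30, 0, 0, 0], [0, 16, 4, -60, 0, 0, 0], [0, 40, 10, -60, 0, 0, 0], [0, 40, 10, -60, 0, 0, 0]]]}}

```text
clock: 10.45
position: [494.2, -286.4, 199.5]
ee_rot: [0.939, -0.024, 0.342, 0.008]
contact_force: [0.7, -0.3, -0.3]
gripper_width: 0.1
grasp_force: 0.0
```

```bash
cat >> lev.py <<'E'
cv2.imwrite("pics/now.png",im[:,:,::-1].astype(np.uint8))
if len(__import__("sys").argv)>1:
    # ascii map: R red, G green, k black, . other around the lever
    x0,y0,w,h,st_=map(int,__import__("sys").argv[1].split(","))
    for y in range(y0,y0+h,st_): print(y,"".join("R" if (v[0]>90 and v[1]<60) else "r" if v[0]-v[1]>35 else "k" if v.max()<45 else ":" if v.max()<100 else "." for v in im[y,x0:x0+w:st_]))
E
python3 lev.py 240,240,200,180,4
```

```text
10.45 [ 494.243 -286.448  199.528] 0.09746416304762243 [-0.409  0.129 -0.415 -0.581 -0.424  2.389] 
grasp in panel [ 24.456 -16.066 146.946] 9.448998048650276 148.96676462930822
force panel [ 0.485  0.05  -0.687] torque panel [-0.327  1.246  0.274]
start [(array([159, 335,  11,  10,  43]), array([164.837, 339.093])), (array([197, 337,   3,   7,  16]), array([198.25 , 340.375]))]
now [(array([159, 332,  12,  15, 122]), array([164.516, 338.607])), (array([197, 337,   3,   8,  17]), array([198.294, 340.588]))]
16 [[164.9, 343.1], [164.2, 340.3], [161.0, 328.4]]
8 [[164.5, 341.4], [163.7, 338.4], [160.4, 325.6]]
0 [[164.2, 340.1], [163.4, 336.9], [159.9, 323.6]]
-8 [[164.0, 339.3], [163.2, 336.1], [159.7, 322.5]]
-16 [[164.0, 339.0], [163.2, 335.8], [159.7, 322.2]]
wrist [(array([ 195,  276,   46,   46, 1617], dtype=int32), array([217.241, 298.529]))]
16 [[317.0, 285.0], [315.0, 284.0], [313.0, 284.0], [312.0, 283.0]]
8 [[314.0, 292.0], [311.0, 295.0], [308.0, 297.0], [306.0, 298.0]]
0 [[312.0, 299.0], [308.0, 304.0], [304.0, 310.0], [302.0, 313.0]]
-8 [[310.0, 306.0], [305.0, 314.0], [3
[... 1873 characters left out ...]
kkkkkkkkkkkkkkkkkkkkkkkkkkkkkkkkkkkkkkkk
372 kkkkkkkkkkkkkkkkkkkkkkkkkkkkkkkkkkkkkkkkkkkkkkkkkk
376 kkkkkkkkkkkkkkkkkkkkkkkkkkkkkkkkkkkkkkkkkkkkkkkkkk
380 kkkkkkkkkkkkkkkkkkkkkkkkkkkkkkkkkkkkkkkkkkkkkkkkkk
384 kkkkkkkkkkkkkkkkkkkkkkkkkkkkkkkkkkkkkkkkkkkkkkkkkk
388 kkkkkkkkkkkkkkkkkkkkkkkkkkkkkkkkkkkkkkkkkkkkkkkkkk
392 kkkkkkkkkkkkkkkkkkkkkkkkkkkkkkkkkkkkkkkkkkkkkkkkkk
396 kkkkkkkkkkkkkkkkkkkkkkkkkkkkkkkkkkkkkkkkkkkkkkkkkk
400 kkkkkkkkkkkkkkkkkk...kkkkkkkkkkkkkkkkkkkkkkkkkkkkk
404 kkkkkkkkkkkkkkkkkk...kkkkkkkkkkkkkkkkkkkkkkkkkkkkk
408 kkkkkkkkkkkkkkkkkk...kkkkkkkkkkkkkkkkkkkkkkkkkkk:k
412 kkkkkkkkkkkkkkkkkk...kkkkkkkkkkkkkkkkkkkkkkkkkkk:k
416 kkkkkkkkkkkkkkkkkk...kkkkkkkkkkkkkkkkkkkkkkkkkkk::
```

{"op": "servo_tool", "data": {"rows": [[[85, 0, 0, -20, 0, 0, 0], [85, 0, 0, -40, 0, 0, 0], [85, 0, 0, -40, 0, 0, 0], [85, 0, 0, -40, 0, 0, 0]]]}}

```text
clock: 11.05
position: [467.7, -284.9, 228.0]
ee_rot: [0.94, -0.025, 0.341, 0.008]
contact_force: [-0.2, -0.2, -0.0]
gripper_width: 72.1
grasp_force: 0.0
```

```bash
python3 lev.py 260,240,110,130,2
```

```text
11.05 [ 467.716 -284.871  228.044] 72.07770019584942 [-0.421  0.053 -0.432 -0.527 -0.481  2.334] 
grasp in panel [ 18.403 -24.994 184.399] 5.699144091351446 185.31496221599377
force panel [-0.129 -0.302  0.034] torque panel [-0.419  1.181  0.275]
start [(array([159, 335,  11,  10,  43]), array([164.837, 339.093])), (array([197, 337,   3,   7,  16]), array([198.25 , 340.375]))]
now [(array([159, 332,  12,  14, 117]), array([164.573, 338.538])), (array([197, 337,   3,   8,  17]), array([198.294, 340.588]))]
16 [[164.9, 343.1], [164.2, 340.3], [161.0, 328.4]]
8 [[164.5, 341.4], [163.7, 338.4], [160.4, 325.6]]
0 [[164.2, 340.1], [163.4, 336.9], [159.9, 323.6]]
-8 [[164.0, 339.3], [163.2, 336.1], [159.7, 322.5]]
-16 [[164.0, 339.0], [163.2, 335.8], [159.7, 322.2]]
wrist [(array([ 209,  258,   40,   41, 1272], dtype=int32), array([228.406, 277.98 ])), (array([300, 281,  19,  16, 110], dtype=int32), array([310.164, 287.1  ])), (array([290, 291,  24,  29, 352], dtype=int32), array([303.614, 303.182]))]
16 [[316.0, 264.0], [315.0, 263.0], [313.0, 261.0], [312.0, 260.0]]
8 [[314.0, 270.0], [31
[... 3448 characters left out ...]
.......:::::::::........:.::..:.........
348 ........................:::::::::.........:::..........
350 ...........................:::::::::......::.:.........
352 ..............................:::::::::..::::::........
354 .................................::kk::::::::::........
356 ...................................:::::::::::::.......
358 ......................................::::::::::.......
360 .........................................:::::::::.....
362 ...........................................:::::::::...
364 ..............................................:::::::::
366 .................................................::k:::
368 ...................................................:::k
```

```bash
cat > s4.py <<'E'
from sim import *
def down(yaw_x,p):
    c,n=np.cos(yaw_x),np.sin(yaw_x); return np.array([[c,n,0],[n,-c,0],[0,0,-1.]]),np.array(p,float)
if __name__=="__main__":
  R0,p0=R,p
  A=down(-.8,[480,-100,320]); B=down(.146-np.pi/2,[562,297,250])
  print(row(*A,R0,p0),row(*B,R0,p0))
  go(*A,6,"A"); go(*B,10,"B")
E
python3 s4.py
```

```text
[  60.409 -185.62   -68.708   -0.262   -0.661    0.716] [  61.837 -586.176   25.025   -0.478   -0.579    1.312]
A row [  60.409 -185.62   -68.708   -0.262   -0.661    0.716] 57.81242837920298
   [-0.233  0.002 -0.529 -0.145 -0.463  1.729] e0.0000 dq0.61
   [-0.114 -0.019 -0.537  0.054 -0.586  1.333] e0.0000 dq0.40
   [-0.024 -0.014 -0.474  0.108 -0.767  1.092] e0.0000 dq0.24
   [ 0.045  0.012 -0.379  0.098 -0.959  0.919] e0.0000 dq0.19
   [ 0.094  0.051 -0.27   0.057 -1.144  0.776] e0.0000 dq0.19
   [ 0.127  0.098 -0.154  0.    -1.319  0.644] e0.0000 dq0.18
B row [-227.66  -335.416   70.       0.       0.       0.625] 35.79819258062412
   [ 0.208  0.104 -0.164 -0.    -1.303  0.5  ] e0.0000 dq0.14
   [ 0.286  0.116 -0.167 -0.    -1.287  0.36 ] e0.0000 dq0.14
   [ 0.36   0.135 -0.163 -0.    -1.273  0.224] e0.0000 dq0.14
   [ 0.429  0.158 -0.151 -0.    -1.261  0.092] e0.0000 dq0.13
   [ 0.493  0.187 -0.133 -0.    -1.25  -0.035] e0.0000 dq0.13
   [ 0.552  0.221 -0.107 -0.    -1.243 -0.156] e0.0000 dq0.12
   [ 0.606  0.259 -0.075 -0.    -1.238 -0.272] e0.0000 dq0.12
   [ 0.655  0.3   -0.035  0.    -1.236 -0.384] e0.0000 dq0.11
   [ 0.7    0.344  0.012  0.    -1.239 -0.491] e0.0000 dq0.11
   [ 0.74   0.392  0.066  0.    -1.245 -0.594] e0.0000 dq0.10
```

{"op": "servo_tool", "data": {"rows": [[[60, 15, -40, -40, -0.044, -0.11, 0.12], [60, 30, -80, -60, -0.087, -0.22, 0.24], [60, 40, -120, -68, -0.13, -0.33, 0.36], [60, 50, -150, -68, -0.175, -0.44, 0.48], [60, 60, -186, -68, -0.22, -0.55, 0.6], [60, 60, -186, -68, -0.262, -0.661, 0.716], [60, 60, -186, -68, -0.262, -0.661, 0.716], [60, 60, -186, -68, -0.262, -0.661, 0.716]]]}}

```text
clock: 12.15
position: [481.4, -98.5, 319.5]
ee_rot: [0.921, -0.39, -0.001, 0.0]
contact_force: [-0.3, -0.5, -0.9]
gripper_width: 59.9
grasp_force: 0.0
```

```bash
python3 - <<'E'
from s4 import *
print(s["clock"],p,q0); go(*down(.146-np.pi/2,[562,297,250]),3,"B")
E
```

```text
12.15 [481.358 -98.45  319.51 ] [ 0.129  0.101 -0.152 -0.001 -1.32   0.641]
B row [-227.675 -333.232   69.544    0.001    0.001    0.624] 35.74791639019699
   [ 0.384  0.144 -0.157 -0.001 -1.27   0.178] e0.0000 dq0.46
   [ 0.588  0.247 -0.085 -0.001 -1.24  -0.234] e0.0000 dq0.41
   [ 0.74   0.392  0.066  0.    -1.245 -0.594] e0.0000 dq0.36
```

{"op": "servo_tool", "data": {"rows": [[[60, -45, -60, 10, 0, 0, 0.14], [60, -90, -120, 20, 0, 0, 0.28], [60, -130, -190, 40, 0, 0, 0.42], [60, -180, -260, 55, 0, 0, 0.56], [60, -227.7, -333, 69.5, 0, 0, 0.624], [60, -227.7, -333, 69.5, 0, 0, 0.624], [60, -227.7, -333, 69.5, 0, 0, 0.624], [60, -227.7, -333, 69.5, 0, 0, 0.624], [60, -227.7, -333, 69.5, 0, 0, 0.624]]]}}

```text
clock: 13.28
position: [560.3, 295.3, 249.7]
ee_rot: [0.757, -0.653, 0.001, 0.001]
contact_force: [0.3, 0.5, -1.0]
gripper_width: 60.1
grasp_force: 0.0
```

```bash
cat > blk.py <<'E'
from s4 import *
W=arm.camera_params("wrist"); im=arm.get_image("wrist"); cv2.imwrite("pics/b.png",im[:,:,::-1])
print(s["clock"],p,s["gripper_width"],Ro.from_quat(s["ee_rot"]).as_euler("xyz"))
h=cv2.cvtColor(im,cv2.COLOR_RGB2HSV)
m=cv2.inRange(h,(105,150,60),(130,255,255)); 
n,l,stt,c=cv2.connectedComponentsWithStats(m)
for i in range(1,n):
    if stt[i][4]>150:
        cs=max(cv2.findContours((l==i).astype(np.uint8),0,2)[0],key=cv2.contourArea); r=cv2.minAreaRect(cs)
        print(stt[i],c[i],r,"V",h[...,2][l==i].mean())
for z in (131,):
    X=np.array([[562+a*9.9-b*1.45*1.7,297+a*1.45+b*17,z] for a,b in((1,1),(1,-1),(-1,-1),(-1,1))]); print("pred",proj(W,X).round(0).tolist())
E
python3 blk.py
```

```text
13.275 [560.307 295.329 249.69 ] 60.108759201831184 [-3.141 -0.002 -1.424]
[168 107  12  14 151] [173.358 113.225] ((173.5, 113.5), (13.0, 11.0), 90.0) V 104.96026490066225
[ 299  218   29   48 1282] [313.217 242.059] ((313.0, 241.5), (28.0, 47.0), 0.0) V 138.4953198127925
pred [[298.0, 265.0], [297.0, 217.0], [327.0, 217.0], [326.0, 265.0]]
```

{"op": "servo_tool", "data": {"rows": [[[42, -1, -1.5, 50, 0, 0, 0], [42, -1, -1.5, 95, 0, 0, 0], [42, -1, -1.5, 120, 0, 0, 0], [42, -1, -1.5, 140, 0, 0, 0], [42, -1, -1.5, 149, 0, 0, 0], [42, -1, -1.5, 149, 0, 0, 0], [42, -1, -1.5, 149, 0, 0, 0]]]}}

```text
clock: 14.2
position: [562.8, 296.8, 102.9]
ee_rot: [0.757, -0.653, 0.001, -0.001]
contact_force: [0.2, -0.9, 0.3]
gripper_width: 41.9
grasp_force: 0.0
```

```bash
python3 lev.py|sed -n 1,5p; python3 - <<'E'
from s4 import *
print(s["clock"],p,s["gripper_width"],s["contact_force"],row(*down(.146-np.pi/2,[561.7,296.5,100.5])))
E
```

```text
14.2 [562.779 296.773 102.898] 41.933222314133836 [ 0.74   0.512 -0.13   0.003 -0.925 -0.595] 
grasp in panel [-154.744  551.651  150.227] -45.84855013067401 215.67106901515456
force panel [ 0.599 -0.763  0.014] torque panel [ 0.031 -0.016  0.019]
start [(array([159, 335,  11,  10,  43]), array([164.837, 339.093])), (array([197, 337,   3,   7,  16]), array([198.25 , 340.375]))]
now [(array([159, 332,  12,  14, 120]), array([164.508, 338.583])), (array([197, 337,   3,   8,  18]), array([198.222, 340.5  ]))]
14.3 [562.593 296.9   102.747] 42.08016079072146 [-0.904  0.18   0.948] [ 0.265  0.95   2.244 -0.003 -0.     0.001]
```

{"op": "servo_tool", "data": {"rows": [[[42, 0, 1, 2, 0, 0, 0], [10, 0, 1, 2, 0, 0, 0], [10, 0, 1, 2, 0, 0, 0], [10, 0, 1, 2, 0, 0, 0], [10, 0, 1, 2, 0, 0, 0], [10, 0, 1, 2, 0, 0, 0]]]}}

```text
clock: 15.05
position: [561.3, 296.6, 99.8]
ee_rot: [0.757, -0.653, 0.001, -0.0]
contact_force: [-0.1, -0.6, 2.7]
gripper_width: 19.2
grasp_force: 59.3
```

{"op": "servo_tool", "data": {"rows": [[[10, 0, 0, -15, 0, 0, 0], [10, 0, 0, -40, 0, 0, 0], [10, 0, 0, -70, 0, 0, 0], [10, 0, 0, -100, 0, 0, 0], [10, 0, 0, -100, 0, 0, 0]]]}}

```text
clock: 15.68
position: [561.8, 297.4, 202.1]
ee_rot: [0.757, -0.653, 0.001, -0.003]
contact_force: [0.4, -0.3, -5.3]
gripper_width: 19.0
grasp_force: 59.1
```

```bash
python3 - <<'E'
from s4 import *
print(s["clock"],p,s["gripper_width"],s["grasp_force"],s["contact_force"])
go(*down(-.13-np.pi/2,[560.8,57,200]),4,"T")
E
```

```text
15.675 [561.81  297.351 202.112] 18.988523615544313 59.12023991346359 [ 0.352 -0.337 -5.324]
T row [237.621  36.171   1.487  -0.006   0.003   0.277] 15.8646165438732
   [ 0.666  0.378 -0.08   0.002 -1.108 -0.589] e0.0000 dq0.08
   [ 0.581  0.344 -0.133  0.001 -1.091 -0.573] e0.0000 dq0.08
   [ 0.488  0.32  -0.17   0.    -1.079 -0.549] e0.0000 dq0.09
   [ 0.389  0.306 -0.192 -0.    -1.073 -0.519] e0.0000 dq0.10
```

{"op": "servo_tool", "data": {"rows": [[[10, 40, 6, 1, 0, 0, 0.06], [10, 80, 12, 1, 0, 0, 0.12], [10, 120, 18, 1, 0, 0, 0.18], [10, 155, 24, 1, 0, 0, 0.24], [10, 178, 28, 1, -0.006, 0.003, 0.277], [10, 178, 28, 1, -0.006, 0.003, 0.277], [10, 178, 28, 1, -0.006, 0.003, 0.277]]]}}

```text
clock: 16.55
position: [559.3, 116.9, 198.2]
ee_rot: [-0.66, 0.751, 0.0, -0.003]
contact_force: [-0.8, 1.2, -3.5]
gripper_width: 19.1
grasp_force: 59.0
```

```bash
cat > tr.py <<'E'
from s4 import *
W=arm.camera_params("wrist"); im=arm.get_image("wrist"); cv2.imwrite("pics/t.png",im[:,:,::-1])
print(s["clock"],p,s["gripper_width"],s["grasp_force"],Ro.from_quat(s["ee_rot"]).as_euler("xyz"))
h=cv2.cvtColor(im,cv2.COLOR_RGB2HSV)
for nm,lo,hi in (("blue",(105,150,40),(130,255,255)),("red",(0,170,60),(5,255,255)),("green",(45,120,30),(80,255,255)),("yellow",(18,150,60),(30,255,255))):
    n,l,stt,c=cv2.connectedComponentsWithStats(cv2.inRange(h,lo,hi))
    for i in range(1,n):
        if stt[i][4]>600:
            r=cv2.minAreaRect(np.argwhere(l==i)[:,::-1].astype(np.float32)); b=cv2.boxPoints(r)
            print(nm,stt[i],np.round(r[0],1),np.round(r[1],1),round(r[2],1),"z18 corners",plane(W,b,18)[:,:2].round(0).tolist(),"ctr",plane(W,[r[0]],18)[0][:2])
t=lambda dx,dy,z:np.array([560.8,57,0])+Z3@[dx,dy,z]
Z3=Ro.from_euler("z",-.13).as_matrix()
print("pred tray rim",proj(W,[t(a*17,b*24,18) for a,b in((1,1),(1,-1),(-1,-1),(-1,1))]).round(0).tolist())
E
python3 tr.py
```

```text
16.55 [559.274 116.887 198.162] 19.11226925360872 58.99014472961426 [ 3.137 -0.004 -1.701]
blue [ 280  118   50   62 2608] [304.5 148.5] [61. 49.] 90.0 z18 corners [[576.0, 31.0], [537.0, 36.0], [543.0, 84.0], [583.0, 79.0]] ctr [559.687  57.081]
blue [ 375  290  126   48 2637] [437.2 313.2] [ 42.3 123.4] 86.5 z18 corners [[515.0, 192.0], [404.0, 200.0], [402.0, 243.0], [517.0, 235.0]] ctr [459.933 217.171]
blue [ 286  312   63   98 5692] [317.  360.5] [97. 62.] 90.0 z18 corners [[596.0, 198.0], [541.0, 205.0], [552.0, 310.0], [612.0, 302.0]] ctr [574.919 251.213]
red [ 105   93   68   52 1005] [138.9 118.3] [69.7 48.4] 12.5 z18 corners [[722.0, 24.0], [704.0, -10.0], [653.0, 9.0], [669.0, 43.0]] ctr [686.769  16.054]
red [ 282  184   47   59 2197] [305. 213.] [58. 46.] 90.0 z18 corners [[582.0, 83.0], [544.0, 88.0], [551.0, 137.0], [590.0, 132.0]] ctr [566.558 109.457]
green [ 278   43   52   69 2843] [303.5  77. ] [51. 68.] -0.0 z18 corners [[576.0, 26.0], [569.0, -23.0], [531.0, -18.0], [537.0, 31.0]] ctr [553.044   3.605]
yellow [ 278    0   52   42 1273] [303.5  20.5] [41. 51.] 90.0 z18 corners [[564.0, -52.0], [527.0, -47.0], [530.0, -19.0], [569.0, -24.0]] ctr [547.573 -35.807]
pred tray rim [[283.0, 179.0], [281.0, 117.0], [324.0, 117.0], [324.0, 179.0]]
```

```bash
python3 - <<'E'
from h import *
im=cv2.imread("pics/t.png")[:,:,::-1].astype(int)
for y in (121,130,148,166,177): print(y,[tuple(int(k)//10 for k in im[y,x]) for x in range(274,340,2)])
W=arm.camera_params("wrist")
print(plane(W,[(x,148.5) for x in (280,284,290,318,324,330)],9)[:,0], plane(W,[(305,118),(305,180)],18)[:,1], -W["R"].T@W["t"])
E
```

```text
121 [(15, 15, 14), (15, 14, 14), (15, 14, 14), (3, 5, 12), (2, 5, 13), (2, 4, 12), (2, 4, 11), (3, 4, 13), (3, 5, 13), (2, 5, 13), (1, 3, 13), (2, 5, 13), (2, 4, 13), (2, 5, 13), (3, 5, 14), (3, 5, 14), (3, 5, 14), (2, 5, 13), (3, 5, 14), (3, 5, 14), (3, 5, 14), (2, 4, 13), (3, 5, 14), (3, 5, 14), (4, 6, 14), (9, 8, 8), (9, 9, 8), (14, 14, 13), (14, 13, 13), (16, 15, 15), (18, 17, 16), (19, 18, 16), (18, 18, 16)]
130 [(15, 14, 13), (15, 14, 14), (15, 14, 13), (9, 10, 13), (2, 5, 14), (2, 3, 9), (2, 4, 12), (2, 4, 13), (2, 4, 13), (2, 5, 13), (3, 5, 13), (3, 5, 13), (1, 4, 12), (2, 5, 13), (1, 4, 12), (2, 4, 13), (3, 5, 13), (1, 4, 13), (3, 5, 13), (2, 4, 13), (3, 5, 13), (2, 5, 12), (2, 5, 12), (2, 5, 14), (2, 5, 14), (17, 16, 14), (20, 19, 16), (20, 19, 16), (9, 9, 9), (17, 16, 15), (11, 11, 10), (19, 18, 16), (19, 18, 16)]
148 [(17, 17, 16), (15, 14, 13), (15, 14, 14), (14, 13, 13), (3, 5, 14), (1, 4, 11), (1, 2, 8), (3, 5, 15), (3, 5, 15), (3, 6, 15), (3, 5, 15), (2, 5, 14), (3, 6, 15), (2, 5, 14), (2, 5, 14), (3, 5, 14), (2, 5, 14), (2, 5, 14), (2, 5, 14), (3, 5, 14), (3, 5, 14),
[... 374 characters left out ...]
), (0, 2, 7), (1, 2, 8), (1, 3, 8), (1, 2, 7), (1, 3, 9), (2, 5, 14), (1, 2, 7), (12, 11, 9), (20, 19, 16), (20, 19, 16), (9, 9, 9), (15, 14, 14), (19, 18, 16), (19, 18, 16), (19, 18, 16)]
177 [(16, 16, 15), (15, 15, 14), (16, 15, 14), (12, 12, 14), (3, 5, 15), (3, 5, 14), (3, 5, 14), (3, 5, 14), (3, 5, 15), (3, 5, 14), (3, 5, 14), (3, 5, 14), (3, 6, 15), (3, 6, 15), (3, 5, 15), (3, 6, 15), (2, 5, 14), (3, 6, 15), (3, 6, 14), (3, 5, 14), (3, 5, 15), (3, 5, 14), (3, 5, 14), (2, 5, 14), (4, 6, 14), (9, 9, 8), (10, 9, 9), (17, 16, 15), (16, 16, 15), (15, 15, 14), (19, 18, 16), (19, 18, 16), (19, 18, 16)]
[580.132 576.855 571.94  549.005 544.088 539.171] [34.114 82.44 ] [549.887  44.414 340.578]
```

{"op": "servo_tool", "data": {"rows": [[[10, 30, -5, 20, 0, 0, 0], [10, 58, -10, 50, 0, 0, 0], [10, 58, -10, 90, 0, 0, 0], [10, 58, -10, 120, 0, 0, 0], [10, 58, -10, 138, 0, 0, 0], [10, 58, -10, 138, 0, 0, 0]]]}}

```text
clock: 17.35
position: [560.3, 57.5, 59.3]
ee_rot: [-0.66, 0.751, 0.001, -0.005]
contact_force: [-0.1, -0.1, -3.2]
gripper_width: 19.1
grasp_force: 59.0
```

```bash
python3 - <<'E'
from s4 import *
print(s["clock"],p,s["gripper_width"],s["grasp_force"],s["contact_force"],row(*down(-.13-np.pi/2,[561.5,57.8,31])))
E
```

```text
17.35 [560.254  57.542  59.347] 19.067687951226887 58.97672116756439 [-0.078 -0.061 -3.191] [-0.594 -1.397 28.335  0.007 -0.006  0.001]
```

{"op": "servo_tool", "data": {"rows": [[[10, -0.5, -1.3, 12, 0.007, -0.006, 0], [10, -0.5, -1.3, 22, 0.007, -0.006, 0], [10, -0.5, -1.3, 26, 0.007, -0.006, 0], [10, -0.5, -1.3, 28.5, 0.007, -0.006, 0], [10, -0.5, -1.3, 28.5, 0.007, -0.006, 0]]]}}

```text
clock: 17.98
position: [562.0, 57.2, 34.8]
ee_rot: [-0.66, 0.751, -0.001, 0.001]
contact_force: [-6.1, 1.1, 8.6]
gripper_width: 19.1
grasp_force: 61.0
```

```bash
python3 - <<'E'
from s4 import *
print(s["clock"],p,s["gripper_width"],s["grasp_force"],s["contact_force"],s["wrist_torque"],row(*down(-.13-np.pi/2,[561.5,57.8,29])))
E
```

```text
17.975 [562.015  57.205  34.769] 19.076612044406282 61.02342635393143 [-6.083  1.119  8.598] [ 0.169  1.858 -0.032] [-0.518  0.606  5.768 -0.003  0.001  0.001]
```

{"op": "servo_tool", "data": {"rows": [[[10, 0, 0, -2, 0, 0, 0], [10, 0, 0, -3, 0, 0, 0], [10, 0, 0, -3, 0, 0, 0]]]}}

```text
clock: 18.35
position: [562.3, 57.2, 35.2]
ee_rot: [-0.66, 0.752, -0.001, 0.002]
contact_force: [0.4, -0.5, -3.4]
gripper_width: 19.1
grasp_force: 59.1
```

```bash
python3 tr.py; python3 - <<'E'
from s4 import *
print(s["clock"],p,s["contact_force"],s["wrist_torque"])
E
```

```text
18.35 [562.348  57.186  35.231] 19.099401486655836 59.13114219903946 [-3.138  0.001 -1.701]
blue [ 275  243   91   51 2694] [320. 268.] [50. 90.] 90.0 z18 corners [[576.0, 28.0], [538.0, 33.0], [540.0, 56.0], [579.0, 51.0]] ctr [558.251  41.686]
blue [ 286  313   63   97 5716] [317. 361.] [96. 62.] 90.0 z18 corners [[576.0, 61.0], [549.0, 65.0], [554.0, 116.0], [584.0, 112.0]] ctr [565.552  87.402]
red [   0  208   81   87 2731] [ 40. 251.] [86. 80.] 90.0 z18 corners [[690.0, -3.0], [655.0, 2.0], [667.0, 40.0], [705.0, 36.0]] ctr [678.753  18.255]
red [ 283  399   72   33 1054] [318.5 415. ] [32. 71.] 90.0 z18 corners [[585.0, 106.0], [551.0, 111.0], [552.0, 130.0], [588.0, 125.0]] ctr [568.82 118.01]
green [  270   121   100   123 10144] [319.5 182. ] [ 99. 122.] -0.0 z18 corners [[578.0, 28.0], [570.0, -21.0], [532.0, -16.0], [536.0, 33.0]] ctr [553.712   4.897]
yellow [ 262    0  109  108 8917] [316.   53.5] [108. 107.] -0.0 z18 corners [[572.0, -27.0], [566.0, -64.0], [527.0, -59.0], [531.0, -21.0]] ctr [548.829 -43.015]
pred tray rim [[282.0, 348.0], [279.0, 249.0], [359.0, 249.0], [355.0, 348.0]]
18.4 [562.257  57.168  35.152] [ 0.244 -0.001 -3.946] [0.019 0.059 0.04 ]
```

{"op": "servo_tool", "data": {"rows": [[[10, 0, 1.4, -4, 0, 0, 0], [10, 0, 1.4, -4, 0, 0, 0], [10, 0, 1.4, -1, 0, 0, 0], [10, 0, 1.4, 1.5, 0, 0, 0], [10, 0, 1.4, 2.5, 0, 0, 0], [10, 0, 1.4, 2.5, 0, 0, 0]]]}}

```text
clock: 19.15
position: [561.0, 57.4, 34.8]
ee_rot: [-0.66, 0.751, -0.001, 0.002]
contact_force: [-4.5, -0.4, 9.3]
gripper_width: 18.9
grasp_force: 61.0
```

```bash
python3 - <<'E'
from s4 import *
print(s["clock"],p,s["contact_force"],s["wrist_torque"])
# height of yellow/green block tops: scene vs top via colour
for nm,uvT,uvS in ():
    pass
T,S=arm.camera_params("top"),arm.camera_params("scene")
st=cv2.imread("pics/top0.png")[:,:,::-1];ss=cv2.imread("pics/scene0.png")[:,:,::-1]
h=cv2.cvtColor(ss,cv2.COLOR_RGB2HSV); 
for nm,lo,hi in(("yellow",(18,120,60),(32,255,255)),("green",(45,100,30),(80,255,255))):
    m=cv2.inRange(h,lo,hi); m[:, :250]=0; m[:250]=0; m[350:]=0; m[:,360:]=0
    ys,xs=np.nonzero(m); print(nm,xs.min(),xs.max(),ys.min(),ys.max(),"top row xs",xs[ys<=ys.min()+1])
Z3=Ro.from_euler("z",-.13).as_matrix()
for nm,c,hh in (("yellow",(547.5,-49),66),("green",(554.5,4.3),46)):
    for b in (4,10): 
        print(nm,b,proj(S,[np.array([*c,b+hh])+Z3@[a*10,e*17,0] for a,e in((1,1),(1,-1),(-1,-1),(-1,1))]).round(1).tolist())
E
```

```text
19.15 [560.952  57.431  34.765] [-4.462 -0.401  9.262] [ 0.153  1.458 -0.047]
yellow 266 294 292 329 top row xs [282 283 280 281 282 283 284]
green 290 314 288 318 top row xs [303 304 301 302 303 304 305]
yellow 4 [[286.4, 297.6], [272.3, 305.2], [266.8, 299.3], [280.8, 291.9]]
yellow 10 [[286.3, 295.6], [272.2, 303.1], [266.6, 297.3], [280.7, 289.9]]
green 4 [[308.0, 292.9], [294.7, 300.1], [289.1, 294.5], [302.4, 287.4]]
green 10 [[308.0, 290.9], [294.6, 298.1], [289.0, 292.5], [302.4, 285.4]]
```

```bash
python3 - <<'E'
from s4 import *
W=arm.camera_params("wrist"); im=arm.get_image("wrist").astype(int); cv2.imwrite("pics/t2.png",im[:,:,::-1].astype(np.uint8))
def ch(v):
    r,g,b=v
    if b>r+25 and b>g+20: return "B" if b>110 else "b"
    if r>g+40 and r>b+40 and g<90: return "R"
    if g>r+15 and g>b+15: return "G"
    if r>b+40: return "Y"
    return "k" if max(v)<45 else ":" if max(v)<110 else "."
for y in range(222,350,3): print(y,"".join(ch(im[y,x]) for x in range(250,400,2)))
Z3=Ro.from_euler("z",-.13).as_matrix()
for o in (0,6):
    for nm,pts in (("outer18",[(17,24,18),(17,-24,18),(-17,-24,18),(-17,24,18)]),("wall9",[(17,0,9),(14,0,9),(-14,0,9),(-17,0,9)])):
        print(o,nm,proj(W,[np.array([561.5,57.8,o])+Z3@np.array(k,float) for k in pts]).round(0).tolist())
    print("block bottom",proj(W,[p+[0,0,-24.8]+Z3@np.array(k,float) for k in((10,-17,0),(-10,-17,0))]).round(0).tolist())
E
```

```text
222 :::::::::::GGGGGGGGGGGGGGGGGGGGGGGGGGGGGGGGGGGGGGGGGGGGGGG::...............
225 ::::::::::GGGGGGGGGGGGGGGGGGGGGGGGGGGGGGGGGGGGGGGGGGGGGGG:::...............
228 ::::::::::GGGGGGGGGGGGGGGGGGGGGGGGGGGGGGGGGGGGGGGGGG::::::::...............
231 :::::.....:GGGGGGGGGGGGGGGGGGGGGGGGGGGGGGGGGGGGGGGGG::::::::...............
234 :::::.....GGGGGGGGGGGGGGGGGGGGGGGGGGGGGGGGGGGGGGGGGG:::.::::...............
237 .::::.....:GGGGGGGGGGGGGGGGGGGGGGGGGGGGGGGGGGGGGGGGG::::::::...............
240 ..:::.....:GGGGGGGGGGGGGGGGGGGGGGGGGGGGGGGGGGGGGGGGG:::.::::...............
243 ..:::........:kkkkkk:kGGGGGGGGGGGGGGGGGGGGGbbbbbbb::::::::::...............
246 ..:::.......:bbbbbbbbbbbbbbbbbbbbbbbbbbbbbbbbbbbbbb:::.:::::...............
249 ..:::......:bbbbbbbbbbbbbbbbbbbbbbbbbbbbbbbbbbbbbbb:::::::.:...............
252 ..:::......bbbbbbbbbbbbbbbbbbbbbbbbbbbbbbbbbbbbbbbb:::::::::...............
255 ..::::.....bbbbbbbbbbbbbbbbbbbbbbbbbbbbbbbbbbbbbbbbbbbbbb:::...............
258 ..::::.....bbbbbbbbbbbbbbbbbbbbbbbbbbbbbbbbbbbbbbbbbbbbbb:::...............
261 ...:::.....bbbbbbbbbbbbbbbbbbbbbbbbbbbbbbbbbbbbbbbbbb:..
[... 2027 characters left out ...]
kkkkk::::::::kkkbbbbbbbbbbbbbbbBBBBBBBBBBBBBBBkkk:::::::kkkkkkkkkk......
342 kkkkkkkkkkkk::::kkkbbbbbbbbbbbbBBBBBBBBBBBBBBBBBbkkk...:kkkkkkkkkkkkkkk:...
345 kkkkkkkkkkkkk:::kkkbbbbbbbbbbbbBBBBBBBBBBBBBBBBBbkkk..:kkkkkkkkkkkkkkkkkk:.
348 kkkkkkkkkkkkk:::kkkbbbbbbbbbBBBBBBBBBBBBBBBBBBBBbkk:..kkkkkkkkkkkkkkkkkkkk:
0 outer18 [[277.0, 350.0], [274.0, 251.0], [354.0, 251.0], [351.0, 350.0]]
0 wall9 [[278.0, 295.0], [284.0, 295.0], [344.0, 295.0], [351.0, 295.0]]
block bottom [[293.0, 260.0], [338.0, 260.0]]
6 outer18 [[276.0, 358.0], [273.0, 256.0], [355.0, 256.0], [352.0, 358.0]]
6 wall9 [[277.0, 300.0], [283.0, 300.0], [345.0, 300.0], [352.0, 300.0]]
block bottom [[293.0, 260.0], [338.0, 260.0]]
```

{"op": "servo_tool", "data": {"rows": [[[10, 0, 0, -2, 0, 0, 0], [10, 0, 0, -2.3, 0, 0, 0], [24, 0, 0, -2.3, 0, 0, 0], [32, 0, 0, -2.3, 0, 0, 0], [45, 0, 0, -2.3, 0, 0, 0], [45, 0, 0, -2.3, 0, 0, 0]]]}}

```text
clock: 19.95
position: [561.0, 57.4, 35.3]
ee_rot: [-0.66, 0.752, -0.001, 0.002]
contact_force: [-0.4, 0.0, 0.5]
gripper_width: 44.9
grasp_force: 0.0
```

{"op": "servo_tool", "data": {"rows": [[[45, 0, 0, -15, 0, 0, 0], [45, 0, 0, -35, 0, 0, 0], [45, -15, 0, -80, 0, 0, 0], [45, -30, 0, -130, 0, 0, 0], [45, -30, 0, -165, 0, 0, 0], [45, -30, 0, -165, 0, 0, 0]]]}}

```text
clock: 20.7
position: [566.1, 87.8, 205.2]
ee_rot: [-0.66, 0.751, -0.003, 0.006]
contact_force: [-0.6, 0.2, -1.4]
gripper_width: 45.1
grasp_force: 0.0
```

```bash
cat > fin.py <<'E'
from s4 import *
print(s["clock"],p,s["gripper_width"],s["contact_force"])
W=arm.camera_params("wrist"); im=arm.get_image("wrist").astype(int)
cv2.imwrite("pics/f.png",im[:,:,::-1].astype(np.uint8))
def ch(v):
    r,g,b=v
    if b>r+25 and b>g+20: return "B" if b>110 else "b"
    if r>g+40 and r>b+40 and g<90: return "R"
    if g>r+15 and g>b+15: return "G"
    if r>b+40: return "Y"
    return "k" if max(v)<45 else ":" if max(v)<110 else "."
Z3=Ro.from_euler("z",-.13).as_matrix()
for o in (0,6):
    c=np.array([561.3,57.,o]); 
    for nm,hx,hy,z in (("rim",17,24,18),("blocktop",10,17,60)): print(o,nm,proj(W,[c+Z3@np.array([a*hx,b*hy,z]) for a,b in((1,1),(1,-1),(-1,-1),(-1,1))]).round(0).tolist())
u=proj(W,[561.3,57,40])[0].astype(int); print(u)
for y in range(u[1]-60,u[1]+60,2): print(y,"".join(ch(im[y,x]) for x in range(u[0]-60,u[0]+60,2)) if 0<=y<480 else "")
E
python3 fin.py
```

```text
20.7 [566.051  87.788 205.209] 45.1290392336216 [-0.579  0.199 -1.368]
0 rim [[299.0, 208.0], [299.0, 151.0], [340.0, 151.0], [339.0, 208.0]]
0 blocktop [[305.0, 210.0], [305.0, 164.0], [333.0, 164.0], [332.0, 210.0]]
6 rim [[299.0, 210.0], [298.0, 151.0], [340.0, 151.0], [339.0, 210.0]]
6 blocktop [[305.0, 212.0], [305.0, 165.0], [333.0, 165.0], [332.0, 212.0]]
[319 183]
123 ..............:....GGGGGGGGGGGGGGGGGGGGGG...................
125 ..............:....GGGGGGGGGGGGGGGGGGGGGG...................
127 ..............:....GGGGGGGGGGGGGGGGGGGGGG...................
129 ..............:....GGGGGGGGGGGGGGGGGGGGGG...................
131 ..............:....GGGGGGGGGGGGGGGGGGGGGG..G................
133 ..............:.....GGGGGGGGGGGGGGGGGGGGG..G................
135 ..............:.....GGGGGGGGGGGGGGGGGGGGG..G................
137 ..............::...GGGGGGGGGGGGGGGGGGGGGGGGG................
139 ..............::...GGGGGGGGGGGGGGGGGGGGGGGG:................
141 ..............::...GGGGGGGGGGGGGGGGGGGGGG:::................
143 ..............::...GGGGGGGGGGGGGGGGGGGGGG:::................
145 ......
[... 2474 characters left out ...]
.....::...RRRRRRRRRRRRRRRRRRRRY...................
223 ...............::...RRRRRRRRRRRRRRRRRRRR....................
225 ...............::...RRRRRRRRRRRRRRRRRRRR....................
227 ...............::...RRRRRRRRRRRRRRRRRRRR..Y.................
229 ...............::...RRRRRRRRRRRRRRRRRRRR..Y.................
231 ...............::...RRRRRRRRRRRRRRRRRRRR..Y.................
233 ...............::...RRRRRRRRRRRRRRRRRRRR..Y.................
235 ...............::...RRRRRRRRRRRRRRRRRRRR..Y.................
237 ....................RRRRRRRRRRRRRRRRRRRR..Y.................
239 ....................RRRRRRRRRRRRRRRRRRRR..Y.:...............
241 ....................RRRRRRRRRRRRRRRRRRRR..Y.:...............
```

```bash
python3 -c "
from bench import arm
print(arm.job_done())"
```

```text
the job is handed in; nothing more can be done
None
```

I handed the job in at about 21 s. By my last camera checks the toggle is at OFF with its collar down in the notch, and the blue block stands in its blue pocket about 2–3 mm off centre. The fingers slipped off the collar mid-flip, so I pushed the lever the rest of the way with closed fingers. No verdict came back.

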